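Load and lock the board holder, put the brush away

ROBOT

A 7-joint arm with a two-finger parallel gripper is mounted at the origin on the work surface. World frame = base frame: x ahead of the robot, y to its left, z up, the work surface at z = 0. Lengths are in m, angles in degrees, forces in N, time in s.
With the tool pointing down it reaches from about 0.425 to 0.95 m from the base axis. Payload 4.7 kg.
Tool frame: the origin (TCP) lies at the very end of the fingers, on their centre line; the grasp point (between the pads) lies 19 mm behind it; z points along the fingers, y is the line along which they close (so a half turn about z gives the same grasp; the last joint's range is limited). The gripper opens to 87 mm and grips with 3 to 60 N. Pads are 19 mm wide; open, the fingers measure 117 mm over their backs; the gripper's body (75 mm by 190 mm) begins 51 mm behind the grasp point.
Start: joints at [-72.244, 26.849, -2.785, 87.806, 1.381, 65.374, -4.715], TCP at [0.224, 0.637, 0.223] pointing down, gripper open.
Joint ranges: [-148.3, 148.3], [-19.14, 114.17], [-79.39, 73.82], [5.75, 140.21], [-59.74, 239.74], [12.07, 113.84], [-152.46, 152.46]. Speed limits (degrees/s): [147.25, 147.25, 180, 180, 180, 180, 180].

INTERFACE

Orientations are given as a 3x3 rotation matrix whose columns are the frame's x, y, z axes.
In Python, from bench import get_obs, camera, get_calibration, hand_in, outline_of, pinpoint gives the robot as it stands.
- The arm moves only by the shell command python3 -m pendant 'ROWS' [FORCE]. ROWS is JSON, a list of rows, each a list of 3 entries, a list of its own where there are three numbers: the shift along the tool's x, y, z in m, then the turn, a rotation vector about the tool's x, y, z in rad, then the opening, from 0 (shut) to 1 (fully open). In form: [[[tx, ty, tz], [rx, ry, rz], jaw], ...]. A call has exactly 5 rows; each row shifts and turns the commanded pose from where the row before left it, along the tool's axes as they then stand; what a row does not reach is not made up. A row lasts 1/10 s, in which the tool goes at most 50 mm and 8.59 degrees, less where a joint would pass 70% of its speed; a pose out of reach is approached as far as the arm can. A call is refused whole if a number of a shift passes 0.05 or a number of a turn 0.15, either way. A call with a gripper value outside its range is refused whole. The fingers move at their own pace and stop on an object; FORCE is the grip in N (left out, the last holds). Time passes only in rows, so rows that do not move let the fingers close, or fill a call up. It gives the time, the measured TCP pose, the force, the opening and the grip force at its end, in the units of the state.
- get_obs(): the state, without advancing time (a new reading comes with each control period).
- camera(name): name is "scene" or "top" or "wrist"; returns (picture, depth): 480x640x3 uint8, red, green, blue; 480x640 float32, m along the optical axis (not along the pixel's ray), 0 where there is no reading.
- get_calibration(name): a dict with "mtx" (3x3 intrinsics, pixels), "k1" (the pictures are not rectified: a ray, as slopes to the right and down, at radius r is drawn at 1 + k1 r^2 times it, then the intrinsics apply), "rvec" (rotation vector, rad) and "tvec" (3), from world to camera coordinates, as OpenCV has them; the wrist camera has in their place "tool_from_camera" (4x4, takes a point from camera to tool coordinates, whose origin is the TCP and whose axes are the flange's). Camera axes: x right, y down, z forward; pixel columns grow to the right and rows downward; lengths in m; the calibration is good to about 2 mm. A picture is of the moment at which its call begins: read the wrist's pose just before it. get_calibration takes no time and is no camera call.
- hand_in(): hands the job in; it is judged then, once.
Trained networks look in the newest picture that a camera, given by its name, has taken for a name from the list of things; names that differ only in an ending like _2 or _b are one class to them, and where a whole thing is asked for, a point or a joint stands for the part that bears it (a point fixed in the world has none). Each returns a list of dicts, best first, with "confidence" (0 to 1); they miss things now and then, are a little off and sometimes report something else, mostly with a low value. They report only what shows in the picture. A call takes as long as a camera call. They do not tell look-alikes from the thing itself.
- outline_of(camera, query): "mask" (480x640 bool, what is visible of it).
- pinpoint(camera, query): "point" ([x, y, z] in m, in world coordinates, good to about 4 mm: a listed point, or the origin of a listed thing).
The state is a dict: "time": time; "joints": joint angles; "dq": joint speeds; "joint_efforts": joint torques, N m; "tool_pos": TCP position; "tool_rot": TCP orientation; "wrist_force": force on the tool from outside, world axes, zero at the start; "moment": the same for the moment, N m; "grip_width": finger opening in m; "finger_force": force on a finger pad.
Only numpy, scipy, OpenCV 4.12 (cv2) and the standard library are available. Lean on these libraries where they do the work, as an engineer would, in place of code of your own. Each camera call takes 0.05 s, during which the arm holds its last target. There are 200 camera calls.

TASK

Get the repair bench ready for microscope work. Lay every circuit board, component side up, flat and square across both narrow rails of the board holder, centred between the rails and side by side; then, with all the boards in place, turn both lock knobs of the holder clockwise to their end stops. Put the cleaning brush in the open drawer and push the drawer fully home, and leave the other things on the bench where they are.

Things in the scene. Friction and masses are not known exactly. Their poses are not given: they have to be found in the camera images.
- board_a: loose circuit board: plate 140 (own x) x 56 (y) x 5 mm, with a square finned aluminium heat sink 36 x 36 mm in its middle, from 5 to 33 mm above the underside: grip it there. Low parts, up to 15 mm above the underside, only near the short ends. Origin: centre of the underside; z points up, component side. 0.12 kg. Two or three boards are present; an absent one reads None from the start
- board_b: loose circuit board: plate 140 (own x) x 56 (y) x 5 mm, with a square finned aluminium heat sink 36 x 36 mm in its middle, from 5 to 33 mm above the underside: grip it there. Low parts, up to 15 mm above the underside, only near the short ends. Origin: centre of the underside; z points up, component side. 0.12 kg. Two or three boards are present; an absent one reads None from the start
- board_c: loose circuit board: plate 140 (own x) x 56 (y) x 5 mm, with a square finned aluminium heat sink 36 x 36 mm in its middle, from 5 to 33 mm above the underside: grip it there. Low parts, up to 15 mm above the underside, only near the short ends. Origin: centre of the underside; z points up, component side. 0.12 kg. Two or three boards are present; an absent one reads None from the start
- holder: fixed board holder, base 114 (own x) x 370 (y) mm, origin at the centre of its underside. Two aluminium rails 10 mm wide run along y at x = -47 and +47 mm, tops 55 mm high, free from y = -126 to +126 mm, a black tray 10 mm below their tops; beyond them end blocks 64 mm high, a lock knob on each at y = +158 and -158 mm. A board lies with its long side along x, its ends overhanging
- rail_mid (a point): point midway between the rails and midway along them, at the height of the rail tops (55 mm); axes as the holder's
- knob_l_grip (a point): black bar knob of the lock bolt on the end block at the holder's +y end: a bar 42 mm long (own x), 14 mm wide, on a disc of 44 mm diameter. This point lies on the upright turning axis at the height to grip, 7 mm below the bar's top and 23 mm above the disc's top. The axes turn with the knob
- knob_r_grip (a point): black bar knob of the lock bolt on the end block at the holder's -y end: a bar 42 mm long (own x), 14 mm wide, on a disc of 44 mm diameter. This point lies on the upright turning axis at the height to grip, 7 mm below the bar's top and 23 mm above the disc's top. The axes turn with the knob
- knob_l (a joint): turn of the +y lock knob in rad, growing clockwise seen from above, from 0 (loose) to the end stop at 2.8 (tight). At 0 the bar lies along the holder's x; it stays where it is left
- knob_r (a joint): turn of the -y lock knob in rad, growing clockwise seen from above, from 0 (loose) to the end stop at 2.8 (tight). At 0 the bar lies along the holder's x; it stays where it is left
- brush: loose cleaning brush lying flat, 130 mm long (own x) and 16 mm high; light wood handle 20 mm wide from x = -65 to +15 mm, black head 28 mm wide from x = +15 to +65 mm. Origin at the centre of its underside; grip across its width near the origin
- cab: fixed grey parts cabinet 220 (own x) x 200 (own y) x 80 mm; origin at the centre of its underside. Its front faces own -x, at x = -110 mm with the drawer shut; its roof's edge lies at x = -95 mm
- cab_drawer0 (a joint): how far the cabinet's one drawer is out, in m: 0 is fully home, 0.150 fully out; it slides out along the cabinet's own -x. Plain sliding friction of about 1 N
- cab_drawer0_handle (a point): middle of the drawer's steel bar handle, 35 mm out from the drawer's front, bar along the cabinet's y
- drawer_in (a point): centre of the drawer's inner floor, 22 mm above the bench, moves with the drawer; axes as the cabinet's. The inside is 175 (x) x 158 (y) mm, its walls rise 36 mm above the floor; when out, the part from x = -87 mm to x = (how far it is out) - 93 mm is open to above
- flux_jar: small amber glass jar with a steel cap, 42 mm diameter, 42 mm tall; origin at the centre of its underside. A bystander
- spray: white plastic bottle with black cap, 64 mm diameter, 140 mm tall; origin at the centre of its underside. A bystander
- solder_reel: reel of solder standing on its flange, 60 mm diameter, 50 mm tall; origin at the centre of its underside. A bystander
- meter: yellow hand multimeter lying on its back, 160 x 78 x 36 mm; origin at the centre of its underside. A bystander
Things that resemble listed ones, but are neither listed nor needed, are in the scene too. Of the things that look like the brush, take the one that is nearest to the robot's base at the start.

How it is judged (in metres and radians):
On the way, in this order (a step that is already met when the one before it is completed fails the run):
1. every board lies flat, square and released across both rails of the holder (z of board_a in the frame of rail_mid between -0.005 and 0.006 m and x of board_a in the frame of rail_mid between -0.012 and 0.012 m and y of board_a in the frame of rail_mid between -0.105 and 0.105 m and angle between each of board_a, board_b, board_c's own z axis and vertical below 0.06 rad and angle between the x axis of each of board_a, board_b, board_c and the x axis of holder, either way round below 0.15 rad and linear speed of each of board_a, board_b, board_c below 0.02 m/s and contact force between the fingers and board_a below 0.3 N and z of board_b in the frame of rail_mid between -0.005 and 0.006 m and x of board_b in the frame of rail_mid between -0.012 and 0.012 m and y of board_b in the frame of rail_mid between -0.105 and 0.105 m and contact force between the fingers and board_b below 0.3 N and z of board_c in the frame of rail_mid between -0.005 and 0.006 m and x of board_c in the frame of rail_mid between -0.012 and 0.012 m and y of board_c in the frame of rail_mid between -0.105 and 0.105 m and contact force between the fingers and board_c below 0.3 N), for 0.2 s.
2. then both lock knobs stand at their end stops (value of joint each of knob_l, knob_r above 2.7 rad), for 0.1 s.
At the end, for the whole second after the job is handed in: Each board present lies across both rails, on their tops (6 mm), centred within 12 mm, tilt under 0.06 rad, square within 0.15 rad, at rest, released. Both knobs past 2.7 rad of 2.8. The brush lies at rest inside the drawer, and the drawer is within 5 mm of home (all of step 1 and all of step 2 and x of brush in the frame of drawer_in between -0.085 and 0.085 m and y of brush in the frame of drawer_in between -0.08 and 0.08 m and z of brush in the frame of drawer_in between -0.006 and 0.025 m and linear speed of brush below 0.02 m/s and value of joint cab_drawer0 below 0.005 m); the robot touches nothing.
It fails at once if the flux jar is moved more than 5 cm (distance of flux_jar from where it was at the start of the episode above 0.05 m).
It fails at once if the spray is moved more than 5 cm (distance of spray from where it was at the start of the episode above 0.05 m).
It fails at once if the solder reel is moved more than 5 cm (distance of solder_reel from where it was at the start of the episode above 0.05 m).
It fails at once if the meter is moved more than 5 cm (distance of meter from where it was at the start of the episode above 0.05 m).
Of board_a, board_b, board_c only 2 to 3 are there at a start; the rules pass over those that are not, and their reading is None.
At some moment in a run one of board_a, board_b, board_c may be knocked a few centimetres aside while the robot is not near it.
Once in a run the grip may slacken for a moment while it holds something.
It also fails if it takes over 210 s, if anything falls off the work surface, if the arm or the gripper's body presses on something with over 40 N, if the wrist force passes 120 N, or if a joint passes its speed limit or range.

## Working session

There is one attempt and no reset: what is moved stays moved. The work goes in short steps, Python scripts to look and compute and a shell command to move; the robot and the scene stay as the last step left them, time stands still between calls to the robot, and variables do not carry over. Pictures are saved under pics/ and viewed, at most 14 in all, crops included, and the job is handed in when it is done.

```bash
ls; mkdir -p pics
cat > h.py <<'E'
import numpy as np, cv2
from bench import *
def cal(n):
    c=get_calibration(n); K=np.array(c["mtx"])
    if n=="wrist":
        o=get_obs(); T=np.eye(4); T[:3,:3]=o["tool_rot"]; T[:3,3]=o["tool_pos"]
        M=T@np.array(c["tool_from_camera"])
    else:
        R=cv2.Rodrigues(np.array(c["rvec"],float))[0]; t=np.array(c["tvec"],float).ravel()
        M=np.eye(4); M[:3,:3]=R.T; M[:3,3]=-R.T@t
    return K,c["k1"],M
def cloud(n,depth,cal_=None):
    K,k1,M=cal_ or cal(n)
    v,u=np.mgrid[:480,:640]
    p=np.stack([u.ravel(),v.ravel()],1).astype(float)[:,None]
    q=cv2.undistortPoints(p,K,np.array([k1,0,0,0.]))[:,0].reshape(480,640,2)
    P=np.dstack([q,np.ones((480,640))])*depth[...,None]
    return P@M[:3,:3].T+M[:3,3]
def shot(n,f=None):
    c=cal(n); im,d=camera(n)
    if f: cv2.imwrite("pics/"+f,im[...,::-1])
    return im,d,cloud(n,d,c)
def st():
    o=get_obs(); print("t",round(o["time"],2),"tcp",np.round(o["tool_pos"],4),"grip",o["grip_width"],o["finger_force"]); return o
E
python3 - <<'E'
from h import *
o=st(); print(np.round(o["tool_rot"],3))
for n in ["top","scene"]:
    im,d,P=shot(n,n+"0.png")
    for q in ["board_a","holder","rail_mid","knob_l_grip","brush","cab","cab_drawer0_handle","drawer_in","flux_jar","spray","solder_reel","meter"]:
        print(n,q,[(np.round(r["point"],3).tolist(),round(r["confidence"],2)) for r in pinpoint(n,q)])
E
```

```text
pics
t 0.0 tcp [0.2241 0.6361 0.2215] grip 0.08687739593814309 0.0
[[-0.943  0.332 -0.001]
 [ 0.332  0.943 -0.002]
 [-0.    -0.002 -1.   ]]
top board_a [([0.427, 0.102, -0.005], 0.91), ([0.417, 0.25, 0.001], 0.8), ([0.408, 0.392, -0.003], 0.7)]
top holder [([0.615, 0.17, -0.002], 0.61), ([0.431, -0.237, 0.041], 0.22)]
top rail_mid [([0.615, 0.171, 0.053], 0.87), ([0.57, 0.455, 0.002], 0.18)]
top knob_l_grip [([0.613, 0.33, 0.102], 0.67)]
top brush [([0.565, -0.257, 0.023], 0.59), ([0.448, -0.005, -0.001], 0.56)]
top cab [([0.698, -0.275, 0.004], 0.75)]
top cab_drawer0_handle [([0.429, -0.236, 0.044], 0.77), ([0.408, 0.396, -0.002], 0.53)]
top drawer_in [([0.568, -0.259, 0.025], 0.92)]
top flux_jar [([0.569, -0.257, 0.025], 0.7), ([0.415, 0.248, 0.006], 0.56)]
top spray [([0.797, -0.026, 0.003], 0.6)]
top solder_reel [([0.568, 0.456, 0.002], 0.56), ([0.615, 0.01, 0.103], 0.26), ([0.615, 0.168, -0.005], 0.21)]
top meter [([0.543, -0.538, 0.002], 0.82), ([0.794, -0.027, 0.003], 0.64), ([0.715, -0.104, 0.002], 0.6), ([0.408, 0.394, -0.003], 0.16)]
scene board_a [([0.427, 0.105, -0.002], 0.94), ([0.413, 0.244, 0.0], 0.87), ([0.41, 0.396, 0.002], 0.84), ([0.695, -0.275, 0.002], 0.6), ([0.616, 0.169, 0.053], 0.5)]
scene holder [([0.621, 0.169, -0.0], 0.81)]
scene rail_mid [([0.617, 0.168, 0.055], 0.77)]
scene knob_l_grip [([0.615, 0.327, 0.102], 0.89)]
scene brush [([0.338, -0.48, -0.001], 0.91), ([0.442, 0.002, 0.0], 0.68), ([0.616, 0.013, 0.103], 0.44)]
scene cab [([0.696, -0.276, 0.001], 0.62)]
scene cab_drawer0_handle [([0.428, -0.241, 0.043], 0.62)]
scene drawer_in [([0.572, -0.257, 0.02], 0.82), ([0.614, 0.327, 0.099], 0.37)]
scene flux_jar []
scene spray [([0.799, -0.022, -0.001], 0.94)]
scene solder_reel [([0.568, 0.458, 0.002], 0.81)]
scene meter [([0.616, 0.014, 0.101], 0.69), ([0.548, -0.532, -0.001], 0.59), ([0.796, -0.023, -0.002], 0.52)]
```

View pics/top0.png

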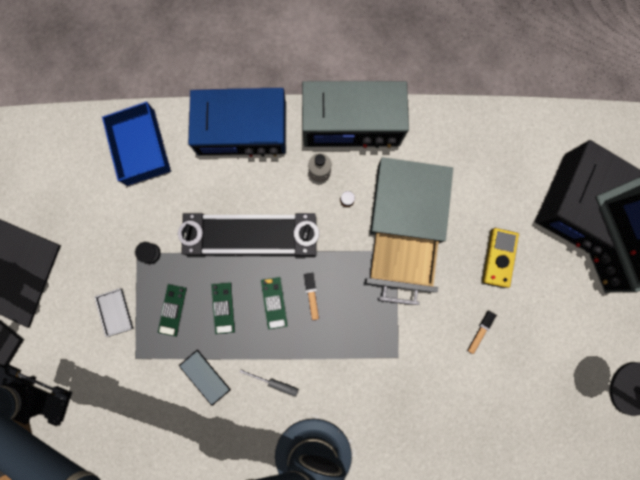

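View pics/scene0.png

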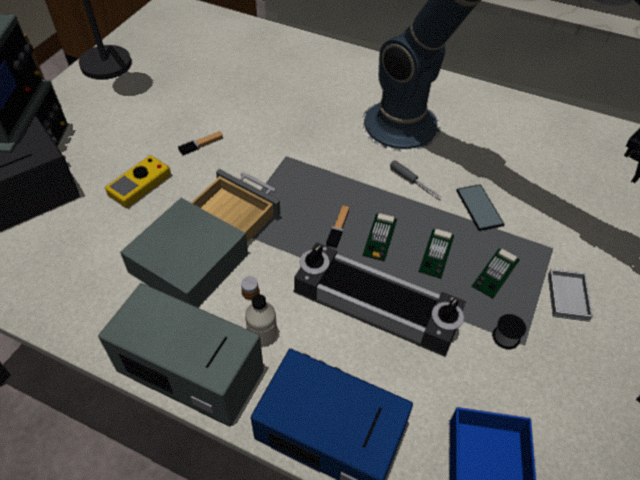

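The top view shows three boards at (172,310), (223,308) and (273,302). The holder is at (249,235), the near brush at (312,297), the decoy brush at (482,332), and the open drawer at (403,262). The near brush is about 0.45 m from the base and the decoy about 0.59 m, so I'll take the near one. The scene view agrees.

Run:
```python
from h import *
for n in ["top","scene"]:
    im,d,P=shot(n)
    for q in ["board_a","holder","brush","cab","knob_l"]:
        for r in outline_of(n,q)[:4]:
            m=r["mask"]&(d>0)
            if q=="holder": m&=(P[...,2]>0.03)
            pts=P[m]; 
            if len(pts)<20: continue
            c,s,a=cv2.minAreaRect(pts[:,:2].astype(np.float32))
            if s[0]<s[1]: a+=90
            a=(a+90)%180-90
            print(n,q,round(r["confidence"],2),np.round(c,3),np.round(s,3),"yaw long",round(a,1),"z",np.round(np.percentile(pts[:,2],[5,50,97]),3))
```

```text
top board_a 0.93 [0.426 0.106] [0.138 0.056] yaw long 8.4 z [0.001 0.007 0.035]
top board_a 0.88 [0.412 0.251] [0.138 0.061] yaw long 3.2 z [0.002 0.007 0.035]
top board_a 0.63 [0.406 0.396] [0.062 0.143] yaw long -11.0 z [0.001 0.008 0.036]
top holder 0.82 [0.613 0.172] [0.38  0.115] yaw long 89.4 z [0.042 0.049 0.104]
top brush 0.81 [0.443 0.004] [0.135 0.029] yaw long 7.1 z [0.007 0.016 0.021]
top brush 0.69 [0.412 0.251] [0.144 0.061] yaw long 4.9 z [0.001 0.007 0.035]
top brush 0.61 [ 0.336 -0.472] [0.038 0.137] yaw long -35.0 z [0.    0.015 0.021]
top cab 0.91 [ 0.614 -0.261] [0.202 0.386] yaw long -8.8 z [0.019 0.077 0.084]
top knob_l 0.78 [0.614 0.329] [0.039 0.047] yaw long -74.4 z [0.075 0.087 0.112]
top knob_l 0.51 [ 0.615 -0.273] [0.224 0.39 ] yaw long -8.5 z [0.019 0.077 0.084]
top knob_l 0.5 [0.61  0.014] [0.038 0.038] yaw long -3.5 z [0.074 0.083 0.112]
scene board_a 0.83 [0.41  0.393] [0.058 0.144] yaw long -12.2 z [0.    0.006 0.033]
scene board_a 0.8 [0.425 0.104] [0.15  0.056] yaw long 8.7 z [-0.     0.006  0.033]
scene board_a 0.58 [0.409 0.247] [0.153 0.059] yaw long 3.6 z [-0.001  0.005  0.033]
scene holder 0.61 [0.615 0.17 ] [0.381 0.119] yaw long 89.3 z [0.039 0.048 0.1  ]
scene holder 0.31 [0.408 0.393] [0.038 0.04 ] yaw long -10.7 z [0.03  0.033 0.036]
scene brush 0.82 [0.448 0.   ] [0.128 0.027] yaw long 9.0 z [0.009 0.015 0.019]
scene brush 0.78 [ 0.336 -0.475] [0.035 0.129] yaw long -27.3 z [0.004 0.014 0.021]
scene brush 0.28 [ 0.494 -0.264] [0.232 0.222] yaw long 81.2 z [0.016 0.03  0.068]
scene cab 0.65 [ 0.603 -0.291] [0.264 0.403] yaw long -8.3 z [0.018 0.075 0.082]
scene knob_l 0.83 [0.616 0.014] [0.037 0.04 ] yaw long -52.5 z [0.073 0.088 0.109]
scene knob_l 0.78 [0.616 0.326] [0.045 0.043] yaw long 52.8 z [0.073 0.081 0.11 ]
```

```bash
cat >> h.py <<'E'
def plan(x,y,z,ty_ang,base=None):
    "turn first, then shift: prints rz total and shift in tool axes after the turn (assumes tool down)"
    o=get_obs(); R=np.array(o["tool_rot"]); p=np.array(o["tool_pos"])
    a=np.degrees(np.arctan2(R[1,1],R[0,1])); d=(ty_ang-a+180)%360-180
    rz=-np.radians(d); Rn=R@cv2.Rodrigues(np.array([0,0,rz]))[0]
    print("at",np.round(p,4),"tyang",round(a,2),"| rz",round(rz,3),"shift",np.round(Rn.T@(np.array([x,y,z])-p),4),"tilt",np.round(R[:2,2],4), "j7",round(o["joints"][6],1),"grip",round(o["grip_width"],4),round(o["finger_force"],1))
E
python3 -c "
from h import *
plan(0.408,0.394,0.12,78.5)"
```

```text
at [0.2243 0.6367 0.2226] tyang 70.59 | rz -0.138 shift [-0.2284 -0.2012  0.1025] tilt [-0.      0.0001] j7 -4.7 grip 0.0871 0.0
```

```bash
python3 -m pendant '[[[0,0,0],[0,0,-0.138],0.7],[[-0.025,-0.022,0.01],[0,0,0],0.7],[[-0.025,-0.022,0.01],[0,0,0],0.7],[[-0.025,-0.022,0.01],[0,0,0],0.7],[[-0.025,-0.022,0.01],[0,0,0],0.7]]' 30; python3 -m pendant '[[[-0.025,-0.022,0.01],[0,0,0],0.7],[[-0.025,-0.022,0.01],[0,0,0],0.7],[[-0.025,-0.022,0.01],[0,0,0],0.7],[[-0.025,-0.022,0.01],[0,0,0],0.7],[[-0.025,-0.022,0.01],[0,0,0],0.7]]'
python3 - <<'E'
from h import *
im,d,P=shot("wrist","w1.png"); plan(0.408,0.394,0.008,78.5)
print([(np.round(r["point"],3),round(r["confidence"],2)) for r in pinpoint("wrist","board_a")])
for r in outline_of("wrist","board_a")[:2]:
    m=r["mask"]&(d>0); 
    for lo,hi in((-.01,.05),(.026,.05)):
        p=P[m&(P[...,2]>lo)&(P[...,2]<hi)]; print(cv2.minAreaRect(p[:,:2].astype(np.float32)),p[:,2].max())
E
```

```text
time: 2.4
tool_pos: [0.3055, 0.5295, 0.1823]
tool_rot: [[-0.98, 0.199, 0.0], [0.199, 0.98, 0.0], [-0.0, 0.0, -1.0]]
wrist_force: [-0.2, -0.1, 0.2]
grip_width: 0.0619
finger_force: 0.0
time: 2.9
tool_pos: [0.4061, 0.3967, 0.1324]
tool_rot: [[-0.98, 0.199, 0.0], [0.199, 0.98, 0.001], [-0.0, 0.001, -1.0]]
wrist_force: [0.8, 0.1, 0.6]
grip_width: 0.0611
finger_force: 0.0
at [0.4101 0.3897 0.1307] tyang 78.03 | rz -0.008 shift [0.0032 0.0046 0.1226] tilt [ 0.0009 -0.0063] j7 29.6 grip 0.061 0.0
[(array([ 0.403,  0.396, -0.002]), 0.91), (array([ 0.414,  0.249, -0.002]), 0.67)]
((0.4088193476200104, 0.3919864296913147), (0.05684058368206024, 0.13982181251049042), 78.65673828125) 0.03450930730305751
((0.4081469774246216, 0.3919448256492615), (0.03607866168022156, 0.03630615025758743), 78.68374633789062) 0.03450930730305751
((0.40877723693847656, 0.24528521299362183), (0.12949217855930328, 0.060173939913511276), 5.197836399078369) 0.03463768299079378
((0.4131321609020233, 0.24657917022705078), (0.03506831079721451, 0.0383962020277977), 2.940613269805908) 0.03463768299079378
```

View pics/w1.png

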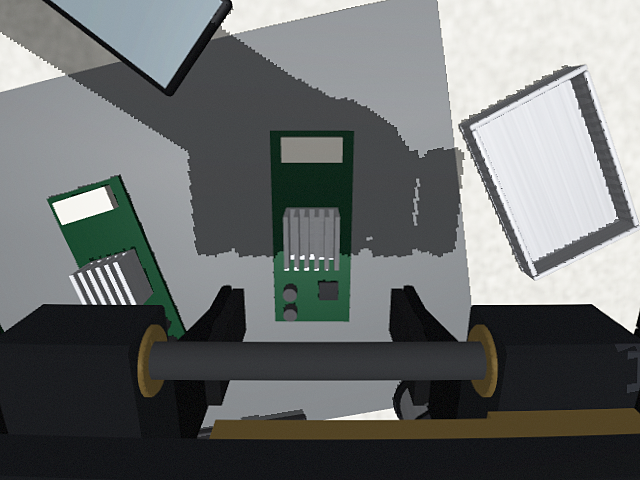

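The wrist view shows the third board straight between the fingers, with its heat sink at (312,240). The sink measures (0.408, 0.392) at yaw −11.3°. Descending to grip it.

```bash
python3 -m pendant '[[[0.002,0.002,0.03],[0,0,-0.008],0.7],[[0,0,0.03],[0,0,0],0.7],[[0,0,0.03],[0,0,0],0.7],[[0,0,0.02],[0,0,0],0.7],[[0,0,0.01],[0,0,0],0.7]]'; python3 -m pendant '[[[0,0,0],[0,0,0],0.7],[[0,0,0],[0,0,0],0.2],[[0,0,0],[0,0,0],0.2],[[0,0,0],[0,0,0],0.2],[[0,0,0],[0,0,0],0.2]]' 30;python3 -c "
from h import *
plan(0.615,0.24,0.16,89.4)"
```

```text
time: 3.55
tool_pos: [0.4021, 0.401, 0.011]
tool_rot: [[-0.982, 0.19, -0.002], [0.19, 0.982, -0.001], [0.002, -0.001, -1.0]]
wrist_force: [0.4, -0.1, -0.2]
grip_width: 0.0611
finger_force: 0.0
time: 4.05
tool_pos: [0.404, 0.3998, 0.0133]
tool_rot: [[-0.981, 0.192, 0.001], [0.192, 0.981, 0.0], [-0.0, 0.0, -1.0]]
wrist_force: [0.1, -1.5, 0.7]
grip_width: 0.0369
finger_force: 0.7
at [0.404  0.3998 0.0133] tyang 78.93 | rz -0.183 shift [-0.2127 -0.1576 -0.1466] tilt [0.0005 0.0001] j7 29.0 grip 0.0369 0.7
```

```bash
python3 -m pendant '[[[0,0,0],[0,0,0],0.6],[[0,0,0],[0,0,0],0.6],[[-0.006,0,0.005],[0,0,0],0.6],[[0,0,0],[0,0,0],0.6],[[0,0,0],[0,0,0],0.6]]'; python3 -c "
from h import *
plan(0.615,0.24,0.16,89.4)";python3 -m pendant '[[[0,0,0],[0,0,0],0.2],[[0,0,0],[0,0,0],0.2],[[0,0,0],[0,0,0],0.2],[[0,0,0],[0,0,0],0.2],[[0,0,0],[0,0,0],0.2]]' 30;python3 -c "
from h import *
plan(0.615,0.24,0.16,89.4)"
```

```text
time: 4.55
tool_pos: [0.4098, 0.3987, 0.0072]
tool_rot: [[-0.981, 0.192, -0.0], [0.192, 0.981, -0.0], [0.0, -0.0, -1.0]]
wrist_force: [-0.0, -1.0, -0.4]
grip_width: 0.0517
finger_force: 0.0
at [0.4098 0.3987 0.0072] tyang 78.92 | rz -0.183 shift [-0.2068 -0.1566 -0.1528] tilt [-0.0003 -0.0003] j7 29.5 grip 0.0517 0.0
time: 5.05
tool_pos: [0.4095, 0.399, 0.0076]
tool_rot: [[-0.981, 0.192, -0.0], [0.192, 0.981, 0.0], [0.0, 0.0, -1.0]]
wrist_force: [-0.6, 0.2, 0.3]
grip_width: 0.036
finger_force: 30.0
at [0.4095 0.399  0.0076] tyang 78.96 | rz -0.182 shift [-0.2071 -0.1568 -0.1525] tilt [-0.0001  0.    ] j7 29.5 grip 0.036 30.0
```

```bash
python3 -m pendant '[[[0,0,-0.02],[0,0,0],0.2],[[0,0,-0.03],[0,0,0],0.2],[[0,0,-0.03],[0,0,0],0.2],[[0,0,-0.03],[0,0,-0.092],0.2],[[0,0,-0.03],[0,0,-0.09],0.2]]'; python3 -m pendant '[[[-0.02,-0.015,0],[0,0,0],0.2],[[-0.03,-0.025,0],[0,0,0],0.2],[[-0.03,-0.025,0],[0,0,0],0.2],[[-0.03,-0.025,0],[0,0,0],0.2],[[-0.03,-0.025,0],[0,0,0],0.2]]'; python3 -m pendant '[[[-0.03,-0.02,0],[0,0,0],0.2],[[-0.02,-0.015,0],[0,0,0],0.2],[[-0.015,-0.005,0],[0,0,0],0.2],[[0,0,0],[0,0,0],0.2],[[0,0,0],[0,0,0],0.2]]';python3 -m pendant '[[[0,0,0],[0,0,0],0.2],[[0,0,0],[0,0,0],0.2],[[0,0,0],[0,0,0],0.2],[[0,0,0],[0,0,0],0.2],[[0,0,0],[0,0,0],0.2]]';python3 - <<'E'
from h import *
plan(0.615,0.24,0.064,89.4)
im,d,P=shot("top")
for q in ["rail_mid","board_a"]: print(q,[(np.round(r["point"],3).tolist(),round(r["confidence"],2)) for r in pinpoint("top",q)])
for r in outline_of("top","board_a")[:4]:
    p=P[r["mask"]&(d>0)]; print(cv2.minAreaRect(p[:,:2].astype(np.float32)),np.percentile(p[:,2],[5,50,95]))
# rails: bright points near z=.055
m=(abs(P[...,2]-.055)<.006)&(abs(P[...,0]-.615)<.07)&(P[...,1]>.04)&(P[...,1]<.15)
x=P[m][:,0]; print("rails",x[x<.615].mean(),x[x>.615].mean(),np.histogram(x,14))
E
```

```text
time: 5.55
tool_pos: [0.4092, 0.3986, 0.1484]
tool_rot: [[-1.0, 0.007, -0.0], [0.007, 1.0, -0.001], [0.0, -0.001, -1.0]]
wrist_force: [1.0, 0.3, -1.1]
grip_width: 0.036
finger_force: 30.0
time: 6.05
tool_pos: [0.5491, 0.2812, 0.1473]
tool_rot: [[-1.0, 0.011, -0.001], [0.011, 1.0, -0.0], [0.001, -0.0, -1.0]]
wrist_force: [0.6, 0.5, -1.3]
grip_width: 0.0359
finger_force: 30.0
time: 6.55
tool_pos: [0.6119, 0.2422, 0.147]
tool_rot: [[-1.0, 0.011, -0.002], [0.011, 1.0, 0.0], [0.002, 0.0, -1.0]]
wrist_force: [0.8, 0.6, -1.2]
grip_width: 0.0356
finger_force: 30.0
time: 7.05
tool_pos: [0.6128, 0.242, 0.1476]
tool_rot: [[-1.0, 0.01, 0.0], [0.01, 1.0, 0.0], [-0.0, 0.0, -1.0]]
wrist_force: [-0.4, -0.1, -1.7]
grip_width: 0.0356
finger_force: 30.0
at [0.6128 0.242  0.1476] tyang 89.4 | rz 0.0 shift [-0.0022 -0.002   0.0836] tilt [0.0001 0.0001] j7 64.3 grip 0.0356 30.0
rail_mid [([0.617, 0.171, 0.054], 0.87)]
board_a [([0.428, 0.102, -0.004], 0.97), ([0.611, 0.244, 0.14], 0.74)]
((0.6239307522773743, -0.2730723023414612), (0.22792035341262817, 0.4126729965209961), 81.61306762695312) [0.01829383 0.07715498 0.08373559]
((0.426712304353714, 0.10602565109729767), (0.1367221623659134, 0.055124200880527496), 8.3744478225708) [0.00123354 0.00735965 0.03301382]
((0.7945884466171265, -0.02344590425491333), (0.0608016774058342, 0.06261251121759415), 68.20663452148438) [0.02687536 0.09709243 0.14174991]
((0.6028289198875427, 0.21722382307052612), (0.15279608964920044, 0.06593599915504456), 15.089472770690918) [0.14098958 0.14625148 0.15760119]
rails 0.5736103151665962 0.6520218514756946 (array([ 23, 100,  13,  10,  11,  11,  11,   7,  16,  12,   7,  14,  44,
       109]), array([0.55452883, 0.56239203, 0.57025523, 0.57811843, 0.58598163,
       0.59384483, 0.60170803, 0.60957124, 0.61743444, 0.62529764,
       0.63316084, 0.64102404, 0.64888724, 0.65675044, 0.66461365]))
```

```bash
python3 -m pendant '[[[-0.003,-0.002,0.02],[0,0,0],0.2],[[0,0,0.025],[0,0,0],0.2],[[0,0,0.02],[0,0,0],0.2],[[0,0,0.01],[0,0,0],0.2],[[0,0,0.005],[0,0,0],0.2]]'; python3 -m pendant '[[[0,0,0.003],[0,0,0],0.2],[[0,0,0],[0,0,0],0.2],[[0,0,0.001],[0,0,0],0.2],[[0,0,0.001],[0,0,0],0.2],[[0,0,0],[0,0,0],0.2]]'; python3 -m pendant '[[[0,0,0],[0,0,0],0.2],[[0,0,0],[0,0,0],0.2],[[0,0,0],[0,0,0],0.55],[[0,0,0],[0,0,0],0.55],[[0,0,0],[0,0,0],0.55]]'; python3 -m pendant '[[[0,0,0],[0,0,0],0.55],[[0,0,-0.02],[0,0,0],0.55],[[0,0,-0.03],[0,0,0],0.55],[[0,0,-0.03],[0,0,0],0.55],[[0,0,0],[0,0,0],0.7]]'
python3 - <<'E'
from h import *
plan(0.4135,0.248,0.12,93)
im,d,P=shot("wrist","w2.png")
for q in ["rail_mid","board_a","knob_l_grip"]: print(q,[(np.round(r["point"],3).tolist(),round(r["confidence"],2)) for r in pinpoint("wrist",q)])
for r in outline_of("wrist","board_a")[:2]:
    p=P[r["mask"]&(d>0)]; print(cv2.minAreaRect(p[:,:2].astype(np.float32)),np.percentile(p[:,2],[5,50,95]))
E
```

```text
time: 7.75
tool_pos: [0.6155, 0.2396, 0.0666]
tool_rot: [[-1.0, 0.011, -0.001], [0.011, 1.0, -0.001], [0.001, -0.001, -1.0]]
wrist_force: [-0.7, -0.0, -0.5]
grip_width: 0.0357
finger_force: 30.0
time: 8.25
tool_pos: [0.616, 0.2398, 0.0629]
tool_rot: [[-1.0, 0.011, 0.0], [0.011, 1.0, 0.0], [-0.0, 0.0, -1.0]]
wrist_force: [0.1, -0.6, -0.8]
grip_width: 0.0359
finger_force: 30.0
time: 8.75
tool_pos: [0.6161, 0.2399, 0.0628]
tool_rot: [[-1.0, 0.011, 0.001], [0.011, 1.0, 0.0], [-0.001, 0.0, -1.0]]
wrist_force: [-0.5, -0.4, -0.2]
grip_width: 0.0465
finger_force: 0.0
time: 9.25
tool_pos: [0.6188, 0.241, 0.1475]
tool_rot: [[-1.0, 0.011, 0.008], [0.011, 1.0, 0.004], [-0.008, 0.004, -1.0]]
wrist_force: [0.5, 0.3, 0.3]
grip_width: 0.051
finger_force: 0.0
at [0.6188 0.241  0.1475] tyang 89.37 | rz -0.063 shift [0.2049 0.0177 0.0258] tilt [0.0084 0.0039] j7 64.6 grip 0.051 0.0
rail_mid [([0.613, 0.17, 0.052], 0.73)]
board_a [([0.61, 0.242, 0.054], 0.81)]
knob_l_grip [([0.619, 0.331, 0.101], 0.64)]
((0.615847110748291, 0.23703378438949585), (0.14108194410800934, 0.06363853812217712), 0.937720537185669) [0.05870045 0.0602333  0.08764246]
((0.478475958108902, 0.2521502673625946), (0.015344922430813313, 0.05711090937256813), 0.17960253357887268) [0.00245412 0.00469406 0.0122331 ]
```

View pics/w2.png

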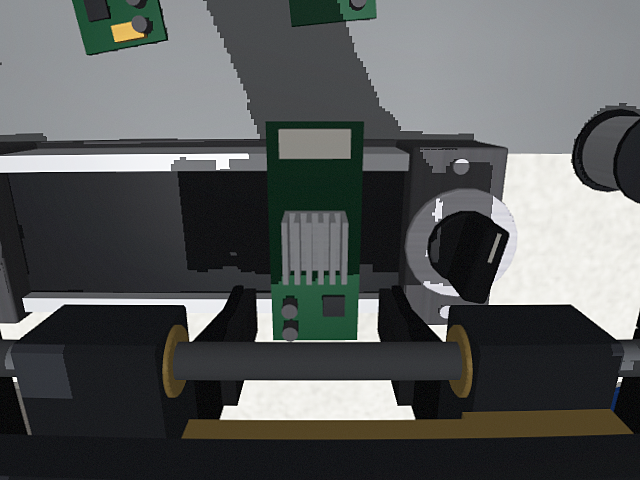

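The first board lies across both rails at (315,240) in the wrist image, flat and square. The +y knob's bar at (470,255) is already turned somewhat. Going for the middle board.

```bash
python3 -m pendant '[[[0.02,0.002,0],[0,0,-0.063],0.7],[[0.03,0.003,0],[0,0,0],0.7],[[0.03,0.003,0],[0,0,0],0.7],[[0.03,0.003,0],[0,0,0],0.7],[[0.03,0.003,0.01],[0,0,0],0.7]]'; python3 -m pendant '[[[0.03,0.003,0.01],[0,0,0],0.7],[[0.02,0.001,0.01],[0,0,0],0.7],[[0.012,0,0],[0,0,0],0.7],[[0,0,0],[0,0,0],0.7],[[0,0,0],[0,0,0],0.7]]'; python3 -m pendant '[[[0,0,0],[0,0,0],0.7],[[0,0,0],[0,0,0],0.7],[[0,0,0],[0,0,0],0.7],[[0,0,0],[0,0,0],0.7],[[0,0,0],[0,0,0],0.7]]' >/dev/null
cat >> h.py <<'E'
def seek(q="board_a",n="wrist",f=None,k=2,lo=.026):
    im,d,P=shot(n,f); out=[]
    for r in outline_of(n,q)[:k]:
        m=r["mask"]&(d>0)
        p=P[m]; h=P[m&(P[...,2]>lo)]
        a=cv2.minAreaRect(p[:,:2].astype(np.float32)); b=cv2.minAreaRect(h[:,:2].astype(np.float32)) if len(h)>5 else None
        for nm,z in (("all",a),("high",b)):
            if z: print(q,round(r["confidence"],2),nm,np.round(z[0],4),np.round(z[1],3),round(z[2],1))
    return im,d,P
E
python3 - <<'E'
from h import *
plan(0.4135,0.248,0.008,93.2)
seek()
plan(0.4135,0.248,0.008,93.2)
E
```

```text
time: 10.0
tool_pos: [0.4745, 0.2478, 0.1323]
tool_rot: [[-0.999, -0.052, 0.0], [-0.052, 0.999, 0.0], [-0.0, 0.0, -1.0]]
wrist_force: [0.9, 1.2, 0.2]
grip_width: 0.061
finger_force: 0.0
time: 10.5
tool_pos: [0.4146, 0.2487, 0.1129]
tool_rot: [[-0.999, -0.052, 0.001], [-0.052, 0.999, 0.001], [-0.002, 0.001, -1.0]]
wrist_force: [0.4, -0.7, -0.0]
grip_width: 0.0611
finger_force: 0.0
at [0.4135 0.2484 0.1125] tyang 92.98 | rz -0.004 shift [ 0.     -0.0004  0.1045] tilt [0.     0.0001] j7 55.6 grip 0.0609 0.0
board_a 0.93 all [0.416  0.2471] [0.143 0.058] 4.9
board_a 0.93 high [0.4139 0.247 ] [0.037 0.036] 5.1
board_a 0.58 all [0.4174 0.096 ] [0.118 0.07 ] 8.2
board_a 0.58 high [0.4279 0.104 ] [0.036 0.038] 8.5
at [0.4134 0.2484 0.1126] tyang 92.99 | rz -0.004 shift [-1.000e-04 -5.000e-04  1.046e-01] tilt [0.     0.0001] j7 55.6 grip 0.0611 0.0
```

```bash
python3 -m pendant '[[[-0.001,-0.001,0.02],[0,0,-0.035],0.7],[[0,0,0.03],[0,0,0],0.7],[[0,0,0.03],[0,0,0],0.7],[[0,0,0.015],[0,0,0],0.7],[[0,0,0.009],[0,0,0],0.7]]' >/dev/null; python3 -m pendant '[[[0,0,0],[0,0,0],0.7],[[0,0,0],[0,0,0],0.7],[[0,0,0],[0,0,0],0.2],[[0,0,0],[0,0,0],0.2],[[0,0,0],[0,0,0],0.2]]' 30; python3 -m pendant '[[[0,0,0],[0,0,0],0.2],[[0,0,0],[0,0,0],0.2],[[0,0,0],[0,0,0],0.2],[[0,0,0],[0,0,0],0.2],[[0,0,0],[0,0,0],0.2]]' >/dev/null; python3 -c "
from h import *
plan(0.615,0.17,0.15,89.4)"
```

```text
time: 12.1
tool_pos: [0.4148, 0.2478, 0.0092]
tool_rot: [[-0.996, -0.087, 0.001], [-0.087, 0.996, 0.001], [-0.001, 0.001, -1.0]]
wrist_force: [-0.3, 0.2, -0.8]
grip_width: 0.0447
finger_force: 0.0
at [0.4146 0.2476 0.0089] tyang 94.99 | rz 0.098 shift [-0.2013 -0.0755 -0.1411] tilt [0.0004 0.0004] j7 56.4 grip 0.0359 30.0
```

```bash
python3 -m pendant '[[[0,0,-0.02],[0,0,0],0.2],[[0,0,-0.03],[0,0,0],0.2],[[0,0,-0.03],[0,0,0],0.2],[[0,0,-0.03],[0,0,0],0.2],[[0,0,-0.02],[0,0,0.098],0.2]]' >/dev/null; python3 -m pendant '[[[-0.02,-0.008,0],[0,0,0],0.2],[[-0.03,-0.012,0],[0,0,0],0.2],[[-0.03,-0.012,0],[0,0,0],0.2],[[-0.03,-0.012,0],[0,0,0],0.2],[[-0.03,-0.012,0],[0,0,0],0.2]]'; python3 -m pendant '[[[-0.03,-0.01,0],[0,0,0],0.2],[[-0.02,-0.007,0],[0,0,0],0.2],[[-0.011,-0.002,0],[0,0,0],0.2],[[0,0,0],[0,0,0],0.2],[[0,0,0],[0,0,0],0.2]]';python3 -m pendant '[[[0,0,0],[0,0,0],0.2],[[0,0,0],[0,0,0],0.2],[[0,0,0],[0,0,0],0.2],[[0,0,0],[0,0,0],0.2],[[0,0,0],[0,0,0],0.2]]' >/dev/null;python3 - <<'E'
from h import *
plan(0.615,0.17,0.064,89.4)
seek(lo=0.16,k=3)
E
```

```text
time: 13.6
tool_pos: [0.5544, 0.1892, 0.1378]
tool_rot: [[-1.0, 0.011, -0.001], [0.011, 1.0, -0.0], [0.001, -0.0, -1.0]]
wrist_force: [0.3, 0.4, -0.9]
grip_width: 0.036
finger_force: 30.0
time: 14.1
tool_pos: [0.6132, 0.1711, 0.1379]
tool_rot: [[-1.0, 0.01, -0.002], [0.01, 1.0, 0.0], [0.002, 0.0, -1.0]]
wrist_force: [-0.8, -0.0, -0.9]
grip_width: 0.0357
finger_force: 30.0
at [0.6144 0.1704 0.1386] tyang 89.39 | rz -0.0 shift [-0.0006 -0.0004  0.0746] tilt [0.     0.0001] j7 70.7 grip 0.0357 3.0
board_a 0.98 all [0.6071 0.2367] [0.087 0.13 ] 80.2
board_a 0.7 all [0.4807 0.1108] [0.036 0.059] 5.7
board_a 0.59 all [0.61  0.176] [0.069 0.132] 89.3
board_a 0.59 high [0.6103 0.1694] [0.036 0.03 ] 89.3
```

The grip slackened to 3 N, so I'm reasserting it before lowering.

```bash
python3 -m pendant '[[[0,0,0],[0,0,0],0.1],[[0,0,0],[0,0,0],0.1],[[0,0,0],[0,0,0],0.1],[[0,0,0],[0,0,0],0.1],[[0,0,0],[0,0,0],0.1]]' 35
python3 - <<'E'
from h import *
plan(0.615,0.17,0.064,89.4)
im,d,P=seek("board_a",f="w3.png",lo=0.15,k=3)
E
```

```text
time: 15.2
tool_pos: [0.6146, 0.1703, 0.1385]
tool_rot: [[-1.0, 0.011, -0.0], [0.011, 1.0, 0.0], [0.0, 0.0, -1.0]]
wrist_force: [-0.3, 0.5, -1.5]
grip_width: 0.0356
finger_force: 35.0
at [0.6146 0.1703 0.1385] tyang 89.38 | rz -0.0 shift [-0.0004 -0.0003  0.0745] tilt [-0.      0.0001] j7 70.7 grip 0.0356 35.0
board_a 0.97 all [0.6059 0.2354] [0.095 0.132] 80.0
board_a 0.97 high [0.5917 0.1948] [0.028 0.002] 15.6
board_a 0.84 all [0.4799 0.1115] [0.036 0.056] 7.6
board_a 0.69 all [0.6101 0.1693] [0.056 0.132] 89.3
board_a 0.69 high [0.6106 0.1694] [0.036 0.03 ] 89.3
```

View pics/w3.png

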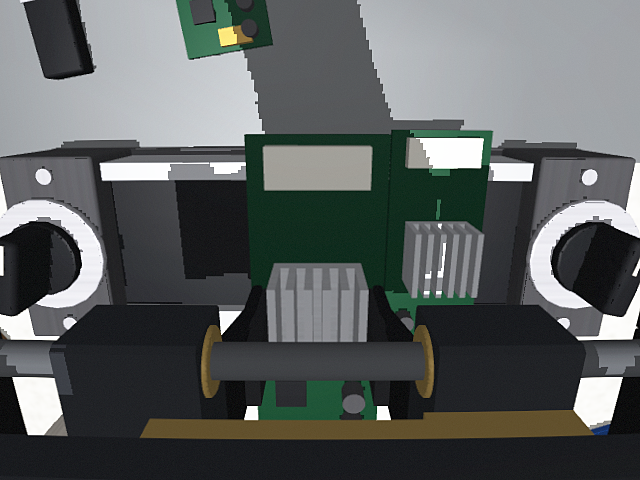

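The held board hangs straight at (318,280). The first board is undisturbed on its right at (440,220). Lowering.

```bash
python3 -m pendant '[[[-0.001,0,0.02],[0,0,0],0.1],[[0,0,0.025],[0,0,0],0.1],[[0,0,0.015],[0,0,0],0.1],[[0,0,0.008],[0,0,0],0.1],[[0,0,0.003],[0,0,0],0.1]]' >/dev/null; python3 -m pendant '[[[0,0,0.001],[0,0,0],0.1],[[0,0,0],[0,0,0],0.1],[[0,0,0.001],[0,0,0],0.1],[[0,0,0.0015],[0,0,0],0.1],[[0,0,0],[0,0,0],0.1]]'; python3 -m pendant '[[[0,0,0],[0,0,0],0.1],[[0,0,0],[0,0,0],0.55],[[0,0,0],[0,0,0],0.55],[[0,0,0],[0,0,0],0.55],[[0,0,0],[0,0,0],0.55]]'; python3 -m pendant '[[[0,0,-0.02],[0,0,0],0.55],[[0,0,-0.03],[0,0,0],0.55],[[0,0,-0.02],[0,0,0],0.55],[[0,0,0],[0,0,0],0.55],[[0,0,0],[0,0,0],0.7]]'
python3 - <<'E'
from h import *
plan(0.427,0.104,0.12,98.5)
seek(lo=.08)
E
```

```text
time: 16.3
tool_pos: [0.6156, 0.1703, 0.0642]
tool_rot: [[-1.0, 0.011, 0.0], [0.011, 1.0, 0.0], [-0.0, 0.0, -1.0]]
wrist_force: [-0.3, -0.2, -0.8]
grip_width: 0.0357
finger_force: 35.0
time: 16.8
tool_pos: [0.6157, 0.1704, 0.0642]
tool_rot: [[-1.0, 0.011, 0.0], [0.011, 1.0, 0.0], [-0.0, 0.0, -1.0]]
wrist_force: [0.2, -0.6, -0.8]
grip_width: 0.0473
finger_force: 0.0
time: 17.3
tool_pos: [0.6155, 0.1703, 0.134]
tool_rot: [[-1.0, 0.011, 0.0], [0.011, 1.0, 0.0], [-0.0, 0.0, -1.0]]
wrist_force: [0.3, -0.2, -0.5]
grip_width: 0.0506
finger_force: 0.0
at [0.6155 0.1703 0.134 ] tyang 89.38 | rz -0.159 shift [ 0.1962 -0.0377  0.0139] tilt [0.0002 0.0002] j7 70.8 grip 0.0506 0.0
board_a 0.59 all [0.6104 0.2373] [0.131 0.074] 1.8
board_a 0.59 high [0.61  0.228] [0.059 0.048] 87.6
```

Next, the third board.

```bash
python3 -m pendant '[[[0.02,0,0],[0,0,-0.08],0.7],[[0.02,-0.005,0],[0,0,-0.079],0.7],[[0.03,-0.007,0],[0,0,0],0.7],[[0.03,-0.007,0],[0,0,0],0.7],[[0.03,-0.007,0],[0,0,0],0.7]]' >/dev/null; python3 -m pendant '[[[0.03,-0.007,0.005],[0,0,0],0.7],[[0.02,-0.005,0.005],[0,0,0],0.7],[[0.015,0,0.005],[0,0,0],0.7],[[0,0,0],[0,0,0],0.7],[[0,0,0],[0,0,0],0.7]]'; python3 -m pendant '[[[0,0,0],[0,0,0],0.7],[[0,0,0],[0,0,0],0.7],[[0,0,0],[0,0,0],0.7],[[0,0,0],[0,0,0],0.7],[[0,0,0],[0,0,0],0.7]]' >/dev/null
python3 - <<'E'
from h import *
seek()
plan(0.427,0.104,0.009,98.5)
E
```

```text
time: 18.4
tool_pos: [0.4278, 0.1088, 0.1187]
tool_rot: [[-0.989, -0.148, -0.0], [-0.148, 0.989, 0.0], [0.0, 0.0, -1.0]]
wrist_force: [0.3, 0.6, -0.6]
grip_width: 0.0609
finger_force: 0.0
board_a 0.72 all [0.4286 0.1045] [0.143 0.058] 8.7
board_a 0.72 high [0.4271 0.1041] [0.036 0.036] 8.6
at [0.4276 0.1087 0.1191] tyang 98.49 | rz -0.0 shift [ 0.0013 -0.0045  0.11  ] tilt [0.     0.0001] j7 78.1 grip 0.0608 0.0
```

```bash
python3 -m pendant '[[[0,-0.0045,0.02],[0,0,0],0.7],[[0,0,0.03],[0,0,0],0.7],[[0,0,0.03],[0,0,0],0.7],[[0,0,0.02],[0,0,0],0.7],[[0,0,0.01],[0,0,0],0.7]]' >/dev/null; python3 -m pendant '[[[0,0,0],[0,0,0],0.7],[[0,0,0],[0,0,0],0.7],[[0,0,0],[0,0,0],0.1],[[0,0,0],[0,0,0],0.1],[[0,0,0],[0,0,0],0.1]]' 35; python3 -m pendant '[[[0,0,0],[0,0,0],0.1],[[0,0,0],[0,0,0],0.1],[[0,0,0],[0,0,0],0.1],[[0,0,0],[0,0,0],0.1],[[0,0,0],[0,0,0],0.1]]' >/dev/null; python3 -c "
from h import *
plan(0.615,0.1,0.15,89.4)"; python3 -m pendant '[[[0,0,-0.02],[0,0,0],0.1],[[0,0,-0.03],[0,0,0],0.1],[[0,0,-0.03],[0,0,0],0.1],[[0,0,-0.03],[0,0,0.08],0.1],[[0,0,-0.02],[0,0,0.079],0.1]]'; python3 -c "
from h import *
plan(0.6155,0.1,0.14,89.4)"
```

```text
time: 20.0
tool_pos: [0.4287, 0.1043, 0.0097]
tool_rot: [[-0.989, -0.148, 0.001], [-0.148, 0.989, 0.001], [-0.002, 0.0, -1.0]]
wrist_force: [-0.1, 0.3, -0.4]
grip_width: 0.0446
finger_force: 0.0
at [0.4284 0.1043 0.0094] tyang 98.49 | rz 0.159 shift [-0.1867 -0.0023 -0.1405] tilt [0.0005 0.0003] j7 77.9 grip 0.0354 35.0
time: 21.0
tool_pos: [0.4286, 0.1042, 0.1407]
tool_rot: [[-1.0, 0.014, 0.002], [0.014, 1.0, 0.001], [-0.002, 0.001, -1.0]]
wrist_force: [0.7, 0.6, -2.3]
grip_width: 0.0356
finger_force: 35.0
at [0.4286 0.1042 0.1407] tyang 89.19 | rz -0.004 shift [-0.187  -0.0023  0.0011] tilt [0.0018 0.0007] j7 70.1 grip 0.0356 35.0
```

```bash
python3 -m pendant '[[[-0.02,0,0],[0,0,0],0.1],[[-0.03,0,0],[0,0,0],0.1],[[-0.03,0,0],[0,0,0],0.1],[[-0.03,0,0],[0,0,0],0.1],[[-0.03,-0.002,0],[0,0,0],0.1]]' >/dev/null; python3 -m pendant '[[[-0.03,0,0],[0,0,0],0.1],[[-0.013,0,0],[0,0,0],0.1],[[-0.005,0,0],[0,0,0],0.1],[[0,0,0],[0,0,0],0.1],[[0,0,0],[0,0,0],0.1]]';python3 -m pendant '[[[0,0,0],[0,0,0],0.1],[[0,0,0],[0,0,0],0.1],[[0,0,0],[0,0,0],0.1],[[0,0,0],[0,0,0],0.1],[[0,0,0],[0,0,0],0.1]]' >/dev/null;python3 - <<'E'
from h import *
plan(0.6165,0.1,0.065,89.4)
seek(lo=0.16,k=3)
E
```

```text
time: 22.0
tool_pos: [0.615, 0.1002, 0.1386]
tool_rot: [[-1.0, 0.01, -0.002], [0.01, 1.0, -0.0], [0.002, -0.0, -1.0]]
wrist_force: [-0.4, -0.1, -1.4]
grip_width: 0.0361
finger_force: 35.0
at [0.6161 0.1002 0.1392] tyang 89.38 | rz -0.0 shift [-0.0004 -0.0002  0.0742] tilt [0.0002 0.0002] j7 77.3 grip 0.0358 35.0
board_a 0.91 all [0.6109 0.2538] [0.09  0.131] 88.0
board_a 0.82 all [0.6623 0.0987] [0.101 0.234] 89.5
board_a 0.82 high [0.6054 0.0992] [0.044 0.037] 0.1
board_a 0.67 all [0.6073 0.1685] [0.086 0.13 ] 80.6
```

```bash
python3 -m pendant '[[[0,0,0.02],[0,0,0],0.1],[[0,0,0.025],[0,0,0],0.1],[[0,0,0.015],[0,0,0],0.1],[[0,0,0.008],[0,0,0],0.1],[[0,0,0.004],[0,0,0],0.1]]' >/dev/null; python3 -m pendant '[[[0,0,0.001],[0,0,0],0.1],[[0,0,0],[0,0,0],0.1],[[0,0,0.001],[0,0,0],0.1],[[0,0,0.001],[0,0,0],0.1],[[0,0,0],[0,0,0],0.1]]'; python3 -m pendant '[[[0,0,0],[0,0,0],0.1],[[0,0,0],[0,0,0],0.55],[[0,0,0],[0,0,0],0.55],[[0,0,0],[0,0,0],0.55],[[0,0,0],[0,0,0],0.55]]'; python3 -m pendant '[[[0,0,-0.02],[0,0,0],0.55],[[0,0,-0.03],[0,0,0],0.55],[[0,0,-0.04],[0,0,0],0.55],[[0,0,-0.04],[0,0,0],0.55],[[0,0,-0.04],[0,0,0],0.55]]';  python3 -m pendant '[[[0.04,0.04,0],[0,0,0],0.55],[[0.04,0.03,0],[0,0,0],0.55],[[0.02,0,0],[0,0,0],0.55],[[0,0,0],[0,0,0],0.55],[[0,0,0],[0,0,0],0.55]]'
python3 - <<'E'
from h import *
plan(0.614,0.328,0.083,89.4)
for n in ("wrist","top"):
    seek(n=n,f=n+"4.png",lo=.08,k=4)
    for q in ["rail_mid","board_a","knob_l_grip"]: print(q,[(np.round(r["point"],3).tolist(),round(r["confidence"],2)) for r in pinpoint(n,q)])
E
```

```text
time: 23.6
tool_pos: [0.6166, 0.1002, 0.0645]
tool_rot: [[-1.0, 0.011, 0.001], [0.011, 1.0, 0.0], [-0.001, 0.0, -1.0]]
wrist_force: [-0.1, -0.0, -0.4]
grip_width: 0.0356
finger_force: 35.0
time: 24.1
tool_pos: [0.6161, 0.1002, 0.064]
tool_rot: [[-1.0, 0.011, -0.0], [0.011, 1.0, 0.0], [0.0, 0.0, -1.0]]
wrist_force: [0.8, -0.5, -0.1]
grip_width: 0.0474
finger_force: 0.0
time: 24.6
tool_pos: [0.6159, 0.1, 0.2355]
tool_rot: [[-1.0, 0.011, -0.0], [0.011, 1.0, -0.0], [0.0, -0.0, -1.0]]
wrist_force: [0.1, 0.1, -0.5]
grip_width: 0.0482
finger_force: 0.0
time: 25.1
tool_pos: [0.522, 0.1662, 0.2344]
tool_rot: [[-1.0, 0.011, 0.001], [0.011, 1.0, -0.0], [-0.001, 0.0, -1.0]]
wrist_force: [-0.8, -0.4, 0.5]
grip_width: 0.0478
finger_force: 0.0
at [0.522  0.1662 0.2344] tyang 89.37 | rz -0.001 shift [-0.0901  0.1628  0.1515] tilt [ 0.0012 -0.    ] j7 67.3 grip 0.0478 0.0
board_a 0.8 all [0.6054 0.2439] [0.241 0.089] 11.1
board_a 0.8 high [0.556  0.2191] [0.147 0.016] 35.0
board_a 0.71 all [0.5825 0.1041] [0.074 0.2  ] 81.1
board_a 0.71 high [0.5517 0.1165] [0.042 0.142] 74.2
board_a 0.56 all [0.6211 0.1845] [0.264 0.056] 1.4
board_a 0.56 high [0.557  0.1845] [0.135 0.035] 0.2
rail_mid [([0.618, 0.168, 0.053], 0.69), ([0.566, 0.459, 0.002], 0.35)]
board_a [([0.64, 0.187, 0.052], 0.82), ([0.612, 0.244, 0.052], 0.66), ([0.568, 0.455, 0.001], 0.33)]
knob_l_grip []
board_a 0.77 all [0.6388 0.2057] [0.162 0.063] 64.4
board_a 0.73 all [0.6132 0.1025] [0.052 0.14 ] 89.9
board_a 0.73 high [0.6133 0.1015] [0.032 0.033] 89.7
board_a 0.63 all [0.6214 0.1763] [0.178 0.074] 16.0
board_a 0.63 high [0.5951 0.1666] [0.131 0.046] 28.4
rail_mid [([0.617, 0.17, 0.052], 0.69)]
board_a [([0.616, 0.102, 0.052], 0.87), ([0.611, 0.245, 0.054], 0.84), ([0.637, 0.186, 0.057], 0.65)]
knob_l_grip [([0.618, 0.329, 0.103], 0.57)]
```

View pics/wrist4.png

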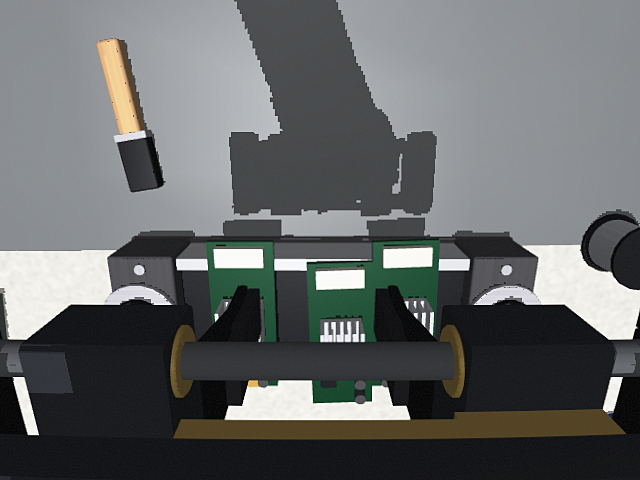

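The middle board has been knocked about 23 mm toward +x and 16 mm toward +y: it sits low at (337,330) in the image, beside the third board. The gap to that neighbour is tight, so I'll grip it along its length, with the tool turned 90° clockwise.

```bash
python3 -m pendant '[[[0,0,0],[0,0,0.14],0.7],[[0,0,0],[0,0,0.14],0.7],[[0,0,0],[0,0,0.14],0.7],[[0,0,0],[0,0,0.14],0.7],[[0,0,0],[0,0,0.14],0.7]]' >/dev/null; python3 -m pendant '[[[0,0,0],[0,0,0.14],0.7],[[0,0,0],[0,0,0.14],0.7],[[0,0,0],[0,0,0.14],0.7],[[0,0,0],[0,0,0.14],0.7],[[0,0,0],[0,0,0.14],0.7]]' >/dev/null; python3 -m pendant '[[[0,0,0],[0,0,0.14],0.7],[[0,0,0],[0,0,0.02],0.7],[[0,0.03,0],[0,0,0],0.7],[[0,0.03,0],[0,0,0],0.7],[[0,0.03,0.02],[0,0,0],0.7]]' ; python3 -m pendant '[[[0.01,0.015,0.02],[0,0,0],0.7],[[0.01,0.01,0.02],[0,0,0],0.7],[[0,0,0],[0,0,0],0.7],[[0,0,0],[0,0,0],0.7],[[0,0,0],[0,0,0],0.7]]'
python3 - <<'E'
from h import *
plan(0.638,0.187,0.064,0)
im,d,P=seek(n="wrist",f="w5.png",lo=.08,k=4)
print([(np.round(r["point"],3).tolist(),round(r["confidence"],2)) for r in pinpoint("wrist","board_a")])
E
```

```text
time: 27.1
tool_pos: [0.6145, 0.1673, 0.2167]
tool_rot: [[-0.003, 1.0, 0.006], [1.0, 0.003, 0.003], [0.003, 0.006, -1.0]]
wrist_force: [-0.3, 0.7, -0.3]
grip_width: 0.0608
finger_force: 0.0
time: 27.6
tool_pos: [0.6368, 0.186, 0.1753]
tool_rot: [[-0.0, 1.0, 0.002], [1.0, 0.0, 0.0], [0.0, 0.002, -1.0]]
wrist_force: [-0.2, 0.1, 0.3]
grip_width: 0.0609
finger_force: 0.0
at [0.6368 0.186  0.1753] tyang 0.01 | rz 0.0 shift [0.001  0.001  0.1113] tilt [0.0015 0.0004] j7 -13.5 grip 0.0609 0.0
board_a 0.97 all [0.6334 0.1151] [0.172 0.149] 49.7
board_a 0.97 high [0.6206 0.1497] [0.14  0.038] 85.1
board_a 0.87 all [0.6347 0.1741] [0.171 0.08 ] 0.5
board_a 0.87 high [0.6357 0.1852] [0.036 0.037] 1.5
board_a 0.6 all [0.612  0.2352] [0.171 0.069] 1.8
board_a 0.6 high [0.6169 0.2402] [0.036 0.036] 1.5
[([0.635, 0.187, 0.053], 0.87), ([0.618, 0.098, 0.058], 0.78), ([0.615, 0.244, 0.053], 0.76)]
```

View pics/w5.png

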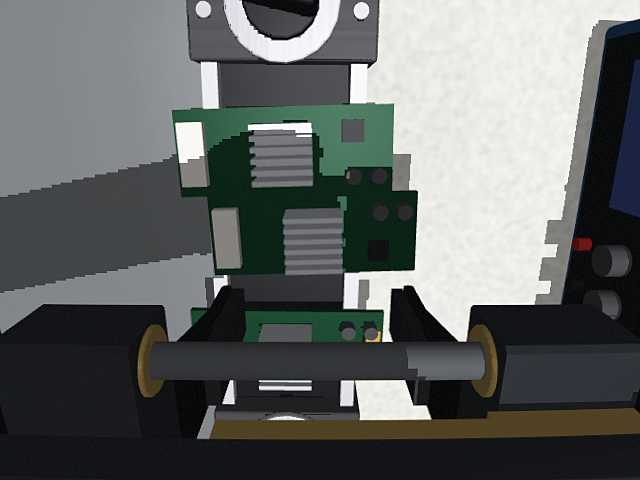

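The middle board sits at (313,240) in the image, shifted but flat. Small chips near its ends leave little finger room at plate height, so I'll grip a bit higher on the sink.

```bash
python3 -m pendant '[[[-0.001,-0.001,0.02],[0,0,0],0.55],[[0,0,0.03],[0,0,0],0.55],[[0,0,0.03],[0,0,0],0.55],[[0,0,0.015],[0,0,0],0.55],[[0,0,0.008],[0,0,0],0.55]]' ; python3 -m pendant '[[[0,0,0.001],[0,0,0],0.55],[[0,0,0],[0,0,0],0.55],[[0,0,0],[0,0,0],0.1],[[0,0,0],[0,0,0],0.1],[[0,0,0],[0,0,0],0.1]]' 35;python3 -m pendant '[[[0,0,0],[0,0,0],0.1],[[0,0,0],[0,0,0],0.1],[[0,0,0],[0,0,0],0.1],[[0,0,0],[0,0,0],0.1],[[0,0,0],[0,0,0],0.1]]';python3 -c "
from h import *
plan(0.616,0.17,0.12,-0.6)"
```

```text
time: 28.25
tool_pos: [0.635, 0.1853, 0.0702]
tool_rot: [[-0.0, 1.0, -0.001], [1.0, 0.0, -0.0], [-0.0, -0.001, -1.0]]
wrist_force: [-0.1, -0.3, 0.9]
grip_width: 0.0482
finger_force: 0.0
time: 28.75
tool_pos: [0.6358, 0.1857, 0.0711]
tool_rot: [[-0.0, 1.0, 0.001], [1.0, 0.0, 0.001], [0.001, 0.001, -1.0]]
wrist_force: [-1.4, 0.0, 3.4]
grip_width: 0.0355
finger_force: 34.9
time: 29.25
tool_pos: [0.6358, 0.1857, 0.071]
tool_rot: [[-0.0, 1.0, 0.001], [1.0, 0.0, 0.001], [0.001, 0.001, -1.0]]
wrist_force: [-1.9, -0.5, 5.5]
grip_width: 0.0357
finger_force: 34.9
at [0.6358 0.1857 0.071 ] tyang 0.02 | rz 0.011 shift [-0.0159 -0.0196 -0.049 ] tilt [0.0007 0.0005] j7 -12.1 grip 0.0357 34.9
```

```bash
python3 -m pendant '[[[0,0,-0.01],[0,0,0],0.1],[[0,0,-0.01],[0,0,0],0.1],[[-0.008,0,-0.01],[0,0,0.01],0.1],[[-0.008,-0.01,0],[0,0,0],0.1],[[0,-0.0105,0],[0,0,0],0.1]]' ; python3 -m pendant '[[[0,0,0],[0,0,0],0.1],[[0,0,0],[0,0,0],0.1],[[0,0,0],[0,0,0],0.1],[[0,0,0.01],[0,0,0],0.1],[[0,0,0.01],[0,0,0],0.1]]'; python3 -m pendant '[[[0,0,0.005],[0,0,0],0.1],[[0,0,0.002],[0,0,0],0.1],[[0,0,0.001],[0,0,0],0.1],[[0,0,0.001],[0,0,0],0.1],[[0,0,0],[0,0,0],0.1]]'; python3 -c "
from h import *
plan(0.616,0.17,0.071,-0.6)"
```

```text
time: 29.75
tool_pos: [0.6154, 0.1673, 0.101]
tool_rot: [[0.013, 1.0, 0.001], [1.0, -0.013, -0.001], [-0.001, 0.002, -1.0]]
wrist_force: [0.2, -0.9, -0.6]
grip_width: 0.0356
finger_force: 34.8
time: 30.25
tool_pos: [0.6151, 0.17, 0.0792]
tool_rot: [[0.01, 1.0, 0.0], [1.0, -0.01, 0.0], [0.0, 0.0, -1.0]]
wrist_force: [0.6, -0.0, -1.0]
grip_width: 0.0357
finger_force: 34.8
time: 30.75
tool_pos: [0.6152, 0.1698, 0.0713]
tool_rot: [[0.01, 1.0, 0.001], [1.0, -0.01, 0.0], [0.0, 0.001, -1.0]]
wrist_force: [0.9, 0.3, -0.6]
grip_width: 0.0363
finger_force: 34.8
at [0.6152 0.1698 0.0713] tyang -0.58 | rz 0.0 shift [0.0002 0.0008 0.0003] tilt [0.0005 0.0003] j7 -11.8 grip 0.0363 34.8
```

```bash
python3 -m pendant '[[[0,0,0.0008],[0,0,0],0.1],[[0,0,0],[0,0,0],0.1],[[0,0,0],[0,0,0],0.55],[[0,0,0],[0,0,0],0.55],[[0,0,0],[0,0,0],0.55]]' ; python3 -m pendant '[[[0,0,-0.01],[0,0,0],0.55],[[0,0,-0.03],[0,0,0],0.55],[[0,0,-0.04],[0,0,0],0.55],[[0,0,-0.04],[0,0,0],0.55],[[0,0,-0.03],[0,0,0],0.55]]'; python3 -m pendant '[[[-0.03,0,0],[0,0,0],0.55],[[-0.03,0,0],[0,0,0],0.55],[[0,0,0],[0,0,0],0.55],[[0,0,0],[0,0,0],0.55],[[0,0,0],[0,0,0],0.55]]';python3 - <<'E'
from h import *
plan(0.614,0.328,0.083,89.4)
for n in("wrist","top"):
    im,d,P=seek(n=n,f=n+"6.png",lo=.08,k=4)
    for q in("board_a","knob_l_grip"):print(q,[(np.round(r["point"],3).tolist(),round(r["confidence"],2)) for r in pinpoint(n,q)])
    # knob bar: points above 0.098
    for y0 in(.328,.013):
        m=(P[...,2]>.1)&(P[...,2]<.118)&(np.hypot(P[...,0]-.615,P[...,1]-y0)<.03); p=P[m]
        if len(p)>8: print("bar",y0,len(p),cv2.minAreaRect(p[:,:2].astype(np.float32)))
E
```

```text
time: 31.25
tool_pos: [0.615, 0.1698, 0.0701]
tool_rot: [[0.01, 1.0, 0.0], [1.0, -0.01, 0.0], [0.0, 0.0, -1.0]]
wrist_force: [0.0, -0.6, -0.4]
grip_width: 0.0461
finger_force: 0.0
time: 31.75
tool_pos: [0.6158, 0.1698, 0.2238]
tool_rot: [[0.01, 1.0, 0.003], [1.0, -0.01, 0.001], [0.001, 0.003, -1.0]]
wrist_force: [0.5, 0.2, 0.2]
grip_width: 0.0478
finger_force: 0.0
time: 32.25
tool_pos: [0.6142, 0.1112, 0.2204]
tool_rot: [[0.008, 1.0, 0.0], [1.0, -0.008, 0.001], [0.001, 0.0, -1.0]]
wrist_force: [-0.4, -0.7, -0.0]
grip_width: 0.0479
finger_force: 0.0
at [0.6142 0.1112 0.2204] tyang -0.48 | rz -1.569 shift [0.0025 0.2167 0.1376] tilt [0.     0.0011] j7 -8.6 grip 0.0479 0.0
board_a 0.98 all [0.6142 0.2405] [0.068 0.167] 86.2
board_a 0.98 high [0.6166 0.2406] [0.036 0.037] 1.1
board_a 0.96 all [0.6159 0.0891] [0.079 0.168] 88.0
board_a 0.96 high [0.6163 0.0995] [0.037 0.036] 89.5
board_a 0.84 all [0.6159 0.1678] [0.165 0.06 ] 1.0
board_a 0.84 high [0.6166 0.1686] [0.036 0.036] 0.6
board_a [([0.612, 0.244, 0.053], 0.98), ([0.619, 0.173, 0.055], 0.69), ([0.619, 0.099, 0.057], 0.69)]
knob_l_grip []
board_a 0.87 all [0.5792 0.2246] [0.206 0.107] 50.4
board_a 0.87 high [0.5855 0.1936] [0.161 0.051] 59.2
board_a 0.65 all [0.6189 0.0864] [0.153 0.025] 0.4
board_a 0.65 high [0.5923 0.0859] [0.022 0.099] 89.0
board_a 0.65 all [ 0.515  -0.2481] [0.196 0.187] 81.7
board_a 0.34 all [0.5681 0.456 ] [0.058 0.05 ] 50.1
board_a [([0.614, 0.242, 0.054], 0.97), ([0.615, 0.099, 0.052], 0.79)]
knob_l_grip [([0.616, 0.33, 0.105], 0.53), ([0.571, 0.458, 0.006], 0.4)]
bar 0.328 94 ((0.6156126856803894, 0.3283911347389221), (0.01578044518828392, 0.041566748172044754), 78.3431167602539)
bar 0.013 85 ((0.6111869215965271, 0.015023235231637955), (0.013874255120754242, 0.04049370810389519), 77.3152847290039)
```

View pics/wrist6.png

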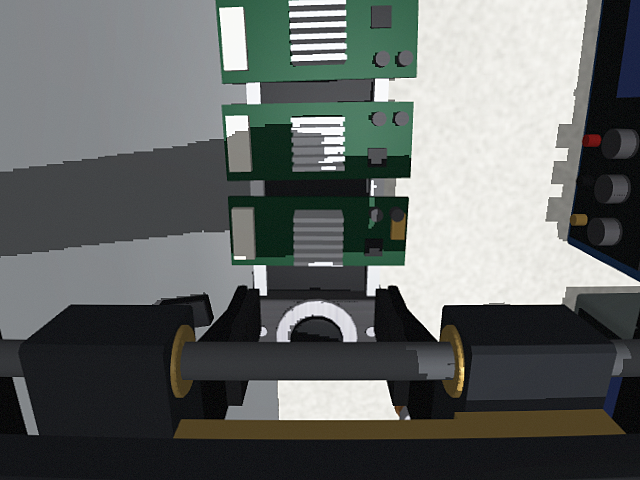

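All three boards are across the rails, square and evenly spaced, at image rows 40, 140 and 230. Both knob bars lie at about −12°. Starting with the −y knob, at (315,335).

```bash
python3 -m pendant '[[[0,0,0],[0,0,-0.137],0.55],[[0,0,0],[0,0,-0.137],0.55],[[0,0,0],[0,0,-0.137],0.55],[[0,0,0],[0,0,-0.137],0.55],[[0,0,0],[0,0,-0.137],0.55]]' >/dev/null; python3 -m pendant '[[[0,0,0],[0,0,-0.137],0.55],[[0,0,0],[0,0,-0.137],0.55],[[0,0,0],[0,0,-0.137],0.55],[[0,0,0],[0,0,-0.137],0.55],[[0,0,0],[0,0,-0.137],0.55]]' >/dev/null; python3 -m pendant '[[[-0.004,-0.02,0],[0,0,0],0.55],[[-0.006,-0.03,0],[0,0,0],0.55],[[-0.005,-0.03,0],[0,0,0],0.55],[[-0.003,-0.015,0],[0,0,0],0.55],[[0,0,0],[0,0,0],0.55]]' ; python3 -m pendant '[[[0,0,0],[0,0,0],0.55],[[0,0,0],[0,0,0],0.55],[[0,0,0],[0,0,0],0.55],[[0,0,0],[0,0,0],0.55],[[0,0,0],[0,0,0],0.55]]'
cat >> h.py <<'E'
def bar(y0,f=None):
    im,d,P=shot("wrist",f)
    m=(P[...,2]>.1)&(P[...,2]<.118)&(np.hypot(P[...,0]-.615,P[...,1]-y0)<.03); p=P[m]
    c,s,a=cv2.minAreaRect(p[:,:2].astype(np.float32)); a+=90*(s[0]<s[1]); a=(a+90)%180-90
    print("bar",len(p),np.round(c,4),np.round(s,4),"yaw",round(a,1),"top",np.percentile(p[:,2],90))
    return c,a
E
python3 - <<'E'
from h import *
c,a=bar(.014); plan(c[0],c[1],.083,a+90)
E
```

```text
time: 34.15
tool_pos: [0.6121, 0.0102, 0.2203]
tool_rot: [[-0.977, 0.214, 0.0], [0.214, 0.977, -0.001], [-0.0, -0.001, -1.0]]
wrist_force: [-0.0, -0.2, -0.1]
grip_width: 0.0476
finger_force: 0.0
time: 34.65
tool_pos: [0.6121, 0.0137, 0.2202]
tool_rot: [[-0.978, 0.208, -0.0], [0.208, 0.978, 0.0], [0.0, 0.0, -1.0]]
wrist_force: [0.0, -0.3, -0.8]
grip_width: 0.0481
finger_force: 0.0
bar 1218 [0.6135 0.0113] [0.0136 0.042 ] yaw -12.3 top 0.10833242550435182
at [0.6121 0.0136 0.2202] tyang 77.96 | rz 0.004 shift [-0.0018 -0.002   0.1372] tilt [0.     0.0002] j7 73.2 grip 0.0481 0.0
```

```bash
python3 -m pendant '[[[-0.002,-0.002,0.03],[0,0,0.004],0.5],[[0,0,0.04],[0,0,0],0.5],[[0,0,0.04],[0,0,0],0.5],[[0,0,0.018],[0,0,0],0.5],[[0,0,0.008],[0,0,0],0.5]]' ; python3 -m pendant '[[[0,0,0],[0,0,0],0.5],[[0,0,0],[0,0,0],0.5],[[0,0,0],[0,0,0],0],[[0,0,0],[0,0,0],0],[[0,0,0],[0,0,0],0]]' 40; python3 -m pendant '[[[0,0,0],[0,0,0],0],[[0,0,0],[0,0,0],0],[[0,0,0],[0,0,0],0],[[0,0,0],[0,0,0],0],[[0,0,0],[0,0,0],0]]'; python3 -m pendant '[[[0,0,0],[0,0,0.07],0],[[0,0,0],[0,0,0.1],0],[[0,0,0],[0,0,0.1],0],[[0,0,0],[0,0,0.1],0],[[0,0,0],[0,0,0.1],0]]'; python3 -c "
from h import *
o=get_obs();plan(0.6135,0.0113,.083,78);print(o['moment'])"
```

```text
time: 35.2
tool_pos: [0.6121, 0.0108, 0.0818]
tool_rot: [[-0.977, 0.213, -0.004], [0.213, 0.977, -0.0], [0.004, -0.001, -1.0]]
wrist_force: [0.2, 1.0, -0.5]
grip_width: 0.0435
finger_force: 0.0
time: 35.7
tool_pos: [0.6141, 0.0108, 0.0851]
tool_rot: [[-0.977, 0.213, 0.002], [0.213, 0.977, 0.0], [-0.001, 0.001, -1.0]]
wrist_force: [0.1, -1.3, -0.2]
grip_width: 0.0271
finger_force: 0.0
time: 36.2
tool_pos: [0.6139, 0.0115, 0.0846]
tool_rot: [[-0.977, 0.213, 0.001], [0.213, 0.977, 0.001], [-0.001, 0.001, -1.0]]
wrist_force: [0.5, 2.0, 2.8]
grip_width: 0.0138
finger_force: 40.0
time: 36.7
tool_pos: [0.6137, 0.011, 0.0846]
tool_rot: [[-0.772, 0.635, 0.0], [0.635, 0.772, 0.0], [0.0, 0.0, -1.0]]
wrist_force: [-0.7, 1.7, 3.5]
grip_width: 0.0133
finger_force: 40.0
at [0.6137 0.011  0.0846] tyang 50.55 | rz -0.479 shift [0.0003 0.0003 0.0016] tilt [0.0001 0.0004] j7 50.3 grip 0.0133 40.0
[0.31444308 0.18224975 0.01435882]
```

```bash
python3 -m pendant '[[[0,0,0],[0,0,0.13],0],[[0,0,0],[0,0,0.13],0],[[0,0,0],[0,0,0.13],0],[[0,0,0],[0,0,0.13],0],[[0,0,0],[0,0,0.13],0]]' >/dev/null; python3 -m pendant '[[[0,0,0],[0,0,0.13],0],[[0,0,0],[0,0,0.13],0],[[0,0,0],[0,0,0.13],0],[[0,0,0],[0,0,0.13],0],[[0,0,0],[0,0,0.13],0]]'; python3 -m pendant '[[[0,0,0],[0,0,0.13],0],[[0,0,0],[0,0,0.13],0],[[0,0,0],[0,0,0.13],0],[[0,0,0],[0,0,0.13],0],[[0,0,0],[0,0,0.08],0]]';python3 -m pendant '[[[0,0,0],[0,0,0.06],0],[[0,0,0],[0,0,0.05],0],[[0,0,0],[0,0,0.05],0],[[0,0,0],[0,0,0.03],0],[[0,0,0],[0,0,0],0]]'; python3 -c "
from h import *
o=get_obs();plan(0.6135,0.0113,.083,-71);print(o['moment'])"
```

```text
time: 37.7
tool_pos: [0.6124, 0.0107, 0.0846]
tool_rot: [[0.407, 0.913, -0.003], [0.913, -0.407, 0.001], [-0.001, -0.003, -1.0]]
wrist_force: [-4.4, 1.0, 5.3]
grip_width: 0.0137
finger_force: 40.0
time: 38.2
tool_pos: [0.6119, 0.0111, 0.0845]
tool_rot: [[0.851, 0.525, -0.004], [0.525, -0.851, 0.001], [-0.003, -0.003, -1.0]]
wrist_force: [-5.9, 3.7, 7.8]
grip_width: 0.0136
finger_force: 40.0
time: 38.7
tool_pos: [0.6118, 0.0113, 0.0845]
tool_rot: [[0.934, 0.358, -0.004], [0.358, -0.934, 0.002], [-0.003, -0.003, -1.0]]
wrist_force: [-5.0, 2.8, 8.2]
grip_width: 0.014
finger_force: 40.0
at [0.6118 0.0113 0.0845] tyang -69.0 | rz 0.035 shift [0.0016 0.0005 0.0015] tilt [-0.0043  0.0017] j7 -49.2 grip 0.014 40.0
[ 0.48698777  1.23219528 -0.04077024]
```

```bash
python3 -m pendant '[[[0,0,0],[0,0,0.03],0],[[0,0,0],[0,0,0.03],0],[[0,0,0],[0,0,0.03],0],[[0,0,0],[0,0,0],0],[[0,0,0],[0,0,0],0]]'; python3 -c "
from h import *
o=get_obs();plan(0.6135,0.0113,.083,-71);print(o['moment'])"; python3 -m pendant '[[[0,0,0],[0,0,0.03],0],[[0,0,0],[0,0,0.03],0],[[0,0,0],[0,0,0],0],[[0,0,0],[0,0,0],0],[[0,0,0],[0,0,0],0]]'; python3 -c "
from h import *
o=get_obs();plan(0.6135,0.0113,.083,-71);print(o['moment'])"
```

```text
time: 39.2
tool_pos: [0.6119, 0.0114, 0.0845]
tool_rot: [[0.961, 0.278, -0.004], [0.278, -0.961, 0.001], [-0.004, -0.002, -1.0]]
wrist_force: [-4.9, 1.7, 7.6]
grip_width: 0.0142
finger_force: 40.0
at [0.6119 0.0114 0.0845] tyang -73.87 | rz -0.05 shift [0.0015 0.0006 0.0015] tilt [-0.0044  0.0008] j7 -53.2 grip 0.0142 40.0
[0.43398985 1.19981051 0.90285832]
time: 39.7
tool_pos: [0.6122, 0.0114, 0.0845]
tool_rot: [[0.976, 0.22, -0.004], [0.22, -0.976, 0.001], [-0.004, -0.002, -1.0]]
wrist_force: [-3.3, 2.9, 6.8]
grip_width: 0.0145
finger_force: 41.9
at [0.6122 0.0114 0.0845] tyang -77.31 | rz -0.11 shift [0.0012 0.0005 0.0015] tilt [-0.0038  0.0008] j7 -56.0 grip 0.0145 41.9
[0.43106926 1.08761123 0.90847749]
```

```bash
python3 -m pendant '[[[0,0,0],[0,0,0],0.5],[[0,0,0],[0,0,0],0.5],[[0,0,0],[0,0,0],0.5],[[0,0,0],[0,0,0],0.5],[[0,0,-0.01],[0,0,0],0.5]]'; python3 -m pendant '[[[0,0,-0.03],[0,0,0],0.5],[[0,0,-0.04],[0,0,0],0.5],[[0,0,-0.04],[0,0,0],0.5],[[0,0,-0.02],[0,0,0],0.5],[[0,0,0],[0,0,0],0.5]]';python3 - <<'E'
from h import *
c,a=bar(.014); plan(0.6167,.328,.22,78)
E
```

```text
time: 40.2
tool_pos: [0.6125, 0.0105, 0.0933]
tool_rot: [[0.977, 0.215, -0.003], [0.215, -0.977, -0.0], [-0.003, -0.0, -1.0]]
wrist_force: [-0.4, -0.0, -0.2]
grip_width: 0.0415
finger_force: 0.0
time: 40.7
tool_pos: [0.6158, 0.0099, 0.2285]
tool_rot: [[0.977, 0.215, 0.007], [0.215, -0.977, 0.001], [0.008, 0.001, -1.0]]
wrist_force: [-0.4, -0.6, -1.1]
grip_width: 0.0435
finger_force: 0.0
bar 1156 [0.6144 0.0104] [0.0416 0.0141] yaw 18.7 top 0.10832594017466099
at [0.6144 0.0104 0.2261] tyang -77.59 | rz -2.716 shift [0.0638 0.3111 0.0064] tilt [0.0035 0.0008] j7 -62.6 grip 0.0434 0.0
```

The −y knob now reads 18.7° (i.e. −161.3°), its end stop. On to the +y knob.

```bash
python3 -m pendant '[[[0,0,0],[0,0,-0.14],0.5],[[0,0,0],[0,0,-0.14],0.5],[[0,0,0],[0,0,-0.14],0.5],[[0,0,0],[0,0,-0.14],0.5],[[0,0,0],[0,0,-0.14],0.5]]' >/dev/null; python3 -m pendant '[[[0,0,0],[0,0,-0.14],0.5],[[0,0,0],[0,0,-0.14],0.5],[[0,0,0],[0,0,-0.14],0.5],[[0,0,0],[0,0,-0.14],0.5],[[0,0,0],[0,0,-0.14],0.5]]' >/dev/null; python3 -m pendant '[[[0,0,0],[0,0,-0.14],0.5],[[0,0,0],[0,0,-0.14],0.5],[[0,0,0],[0,0,-0.14],0.5],[[0,0,0],[0,0,-0.14],0.5],[[0,0,0],[0,0,-0.14],0.5]]' >/dev/null; python3 -m pendant '[[[0,0,0],[0,0,-0.14],0.5],[[0,0,0],[0,0,-0.14],0.5],[[0,0,0],[0,0,-0.14],0.5],[[0,0,0],[0,0,-0.098],0.5],[[0,0,0],[0,0,-0.098],0.5]]' ;
python3 -m pendant '[[[0.004,0.02,0],[0,0,0],0.5],[[0.006,0.03,0],[0,0,0],0.5],[[0.006,0.03,0],[0,0,0],0.5],[[0.006,0.03,0],[0,0,0],0.5],[[0.006,0.03,0],[0,0,0],0.5]]' >/dev/null; python3 -m pendant '[[[0.006,0.03,0],[0,0,0],0.5],[[0.006,0.03,0],[0,0,0],0.5],[[0.006,0.03,0],[0,0,0],0.5],[[0.006,0.03,0],[0,0,0],0.5],[[0.006,0.03,0],[0,0,0],0.5]]' ; python3 -m pendant '[[[0.004,0.015,0],[0,0,0],0.5],[[0.001,0.006,0],[0,0,0],0.5],[[0,0,0],[0,0,0],0.5],[[0,0,0],[0,0,0],0.5],[[0,0,0],[0,0,0],0.5]]';python3 -m pendant '[[[0,0,0],[0,0,0],0.5],[[0,0,0],[0,0,0],0.5],[[0,0,0],[0,0,0],0.5],[[0,0,0],[0,0,0],0.5],[[0,0,0],[0,0,0],0.5]]' >/dev/null;python3 - <<'E'
from h import *
c,a=bar(.328); plan(c[0],c[1],.083,a+90)
E
```

```text
time: 42.75
tool_pos: [0.6125, 0.0106, 0.2224]
tool_rot: [[-0.979, 0.203, -0.003], [0.203, 0.979, -0.0], [0.003, -0.001, -1.0]]
wrist_force: [1.3, -0.3, -0.1]
grip_width: 0.0434
finger_force: 0.0
time: 43.75
tool_pos: [0.616, 0.3072, 0.2223]
tool_rot: [[-0.978, 0.207, -0.003], [0.207, 0.978, -0.001], [0.003, -0.002, -1.0]]
wrist_force: [0.6, -0.7, 0.1]
grip_width: 0.0437
finger_force: 0.0
time: 44.25
tool_pos: [0.6171, 0.3258, 0.2244]
tool_rot: [[-0.978, 0.21, 0.0], [0.21, 0.978, -0.001], [-0.0, -0.001, -1.0]]
wrist_force: [0.0, -0.4, -0.1]
grip_width: 0.0433
finger_force: 0.0
bar 1184 [0.6168 0.3272] [0.0139 0.0411] yaw -12.2 top 0.1083652163664027
at [0.6164 0.328  0.2242] tyang 78.04 | rz 0.005 shift [-0.0005 -0.0008  0.1412] tilt [-0.      0.0001] j7 49.9 grip 0.0435 0.0
```

```bash
python3 -m pendant '[[[0,-0.001,0.03],[0,0,0.004],0.5],[[0,0,0.04],[0,0,0],0.5],[[0,0,0.04],[0,0,0],0.5],[[0,0,0.02],[0,0,0],0.5],[[0,0,0.01],[0,0,0],0.5]]' ; python3 -m pendant '[[[0,0,0],[0,0,0],0.5],[[0,0,0],[0,0,0],0.5],[[0,0,0],[0,0,0],0],[[0,0,0],[0,0,0],0],[[0,0,0],[0,0,0],0]]' 40; python3 -m pendant '[[[0,0,0],[0,0,0],0],[[0,0,0],[0,0,0],0],[[0,0,0],[0,0,0],0],[[0,0,0],[0,0,0],0],[[0,0,0],[0,0,0],0]]'; python3 -m pendant '[[[0,0,0],[0,0,0.07],0],[[0,0,0],[0,0,0.1],0],[[0,0,0],[0,0,0.1],0],[[0,0,0],[0,0,0.1],0],[[0,0,0],[0,0,0.1],0]]'; python3 -m pendant '[[[0,0,0],[0,0,0.13],0],[[0,0,0],[0,0,0.13],0],[[0,0,0],[0,0,0.13],0],[[0,0,0],[0,0,0.13],0],[[0,0,0],[0,0,0.13],0]]' >/dev/null; python3 -m pendant '[[[0,0,0],[0,0,0.13],0],[[0,0,0],[0,0,0.13],0],[[0,0,0],[0,0,0.13],0],[[0,0,0],[0,0,0.13],0],[[0,0,0],[0,0,0.13],0]]'; python3 -c "
from h import *
o=get_obs();plan(0.6168,0.3272,.083,-71);print(o['moment'],o['finger_force'])"
```

```text
time: 45.3
tool_pos: [0.6148, 0.3264, 0.0814]
tool_rot: [[-0.977, 0.211, -0.004], [0.211, 0.977, -0.002], [0.003, -0.003, -1.0]]
wrist_force: [-0.4, -1.2, 0.4]
grip_width: 0.0436
finger_force: 0.0
time: 45.8
tool_pos: [0.6167, 0.3273, 0.0853]
tool_rot: [[-0.977, 0.211, 0.001], [0.211, 0.977, 0.001], [-0.001, 0.001, -1.0]]
wrist_force: [-0.3, 0.2, 1.5]
grip_width: 0.027
finger_force: 0.0
time: 46.3
tool_pos: [0.6165, 0.3277, 0.0846]
tool_rot: [[-0.978, 0.211, 0.001], [0.211, 0.978, 0.001], [-0.001, 0.001, -1.0]]
wrist_force: [0.3, 2.0, 1.8]
grip_width: 0.0134
finger_force: 40.0
time: 46.8
tool_pos: [0.6165, 0.3278, 0.0846]
tool_rot: [[-0.774, 0.634, 0.001], [0.634, 0.774, 0.001], [0.0, 0.001, -1.0]]
wrist_force: [0.4, 1.2, 0.5]
grip_width: 0.0137
finger_force: 40.0
time: 47.8
tool_pos: [0.6166, 0.3278, 0.0847]
tool_rot: [[0.405, 0.914, 0.001], [0.914, -0.405, 0.001], [0.001, 0.0, -1.0]]
wrist_force: [2.3, 2.3, 1.2]
grip_width: 0.014
finger_force: 40.0
at [0.6166 0.3278 0.0847] tyang -23.88 | rz 0.822 shift [0.     0.0006 0.0017] tilt [0.001  0.0012] j7 -35.0 grip 0.014 40.0
[ 0.23157234 -0.0900634   0.05962004] 39.99554196372628
```

```bash
python3 -m pendant '[[[0,0,0],[0,0,0.13],0],[[0,0,0],[0,0,0.13],0],[[0,0,0],[0,0,0.13],0],[[0,0,0],[0,0,0.13],0],[[0,0,0],[0,0,0.1],0]]'; python3 -m pendant '[[[0,0,0],[0,0,0.09],0],[[0,0,0],[0,0,0.06],0],[[0,0,0],[0,0,0.05],0],[[0,0,0],[0,0,0.05],0],[[0,0,0],[0,0,0.05],0]]'; python3 -m pendant '[[[0,0,0],[0,0,0.04],0],[[0,0,0],[0,0,0.03],0],[[0,0,0],[0,0,0],0],[[0,0,0],[0,0,0],0],[[0,0,0],[0,0,0],0]]'; python3 -c "
from h import *
o=get_obs();plan(0.6168,0.3272,.083,-71);print(o['moment'],o['finger_force'])"; python3 -m pendant '[[[0,0,0],[0,0,0],0.5],[[0,0,0],[0,0,0],0.5],[[0,0,0],[0,0,0],0.5],[[0,0,0],[0,0,0],0.5],[[0,0,-0.01],[0,0,0],0.5]]'; python3 -m pendant '[[[0,0,-0.03],[0,0,0],0.5],[[0,0,-0.04],[0,0,0],0.5],[[0,0,-0.04],[0,0,0],0.5],[[0,0,-0.02],[0,0,0],0.5],[[0,0,0],[0,0,0],0.5]]';python3 - <<'E'
from h import *
c,a=bar(.328); plan(0.47,.17,.22,60)
E
```

```text
time: 48.3
tool_pos: [0.6166, 0.3277, 0.0847]
tool_rot: [[0.86, 0.51, 0.001], [0.51, -0.86, 0.001], [0.001, -0.0, -1.0]]
wrist_force: [1.0, 1.6, 1.2]
grip_width: 0.0137
finger_force: 40.0
time: 48.8
tool_pos: [0.6164, 0.3276, 0.0847]
tool_rot: [[0.971, 0.239, 0.0], [0.239, -0.971, -0.0], [0.0, 0.0, -1.0]]
wrist_force: [-0.2, 0.8, 2.3]
grip_width: 0.0144
finger_force: 40.0
time: 49.3
tool_pos: [0.6161, 0.3275, 0.0846]
tool_rot: [[0.985, 0.17, -0.0], [0.17, -0.985, 0.001], [-0.0, -0.001, -1.0]]
wrist_force: [-1.0, 0.7, 5.1]
grip_width: 0.0156
finger_force: 44.3
at [0.6161 0.3275 0.0846] tyang -80.22 | rz -0.161 shift [0.0006 0.0005 0.0016] tilt [-0.0003  0.0007] j7 -82.3 grip 0.0156 44.3
[0.15597525 0.45500871 1.13122256] 44.327716163825244
time: 49.8
tool_pos: [0.6151, 0.3264, 0.0929]
tool_rot: [[0.986, 0.167, -0.003], [0.167, -0.986, -0.002], [-0.003, 0.001, -1.0]]
wrist_force: [-0.8, -0.1, -1.1]
grip_width: 0.0417
finger_force: 0.0
time: 50.3
tool_pos: [0.6185, 0.3269, 0.2289]
tool_rot: [[0.986, 0.167, 0.007], [0.167, -0.986, 0.003], [0.007, -0.002, -1.0]]
wrist_force: [1.0, -0.8, 1.3]
grip_width: 0.0435
finger_force: 0.0
bar 1158 [0.6183 0.3264] [0.0418 0.014 ] yaw 18.8 top 0.10834144207537014
at [0.6171 0.3269 0.2262] tyang -80.35 | rz -2.45 shift [ 0.0489 -0.2094  0.0055] tilt [0.0028 0.0019] j7 -87.2 grip 0.0432 0.0
```

Both knobs are at their end stops. Now the brush, which suits the current tool direction.

```bash
python3 -m pendant '[[[-0.02,0.026,0],[0,0,0.03],0.6],[[-0.024,0.031,0],[0,0,0],0.6],[[-0.024,0.031,0],[0,0,0],0.6],[[-0.024,0.031,0],[0,0,0],0.6],[[-0.024,0.031,0],[0,0,0],0.6]]' >/dev/null; python3 -m pendant '[[[-0.024,0.031,0.01],[0,0,0],0.6],[[-0.024,0.031,0.02],[0,0,0],0.6],[[-0.024,0.031,0.02],[0,0,0],0.6],[[-0.022,0.03,0.02],[0,0,0],0.6],[[-0.016,0.02,0.01],[0,0,0],0.6]]' ; python3 -m pendant '[[[0,0,0],[0,0,0],0.6],[[0,0,0],[0,0,0],0.6],[[0,0,0],[0,0,0],0.6],[[0,0,0],[0,0,0],0.6],[[0,0,0],[0,0,0],0.6]]'
python3 - <<'E'
from h import *
plan(0.445,0.002,.004,-82)
im,d,P=seek("brush",f="w7.png",lo=.005)
print([(np.round(r["point"],3).tolist(),round(r["confidence"],2)) for r in pinpoint("wrist","brush")])
seek("board_a",n="top",lo=.07,k=3)
for n in("top",):
    for q in("board_a","cab_drawer0_handle","drawer_in","cab"):print(q,[(np.round(r["point"],3).tolist(),round(r["confidence"],2)) for r in pinpoint(n,q)])
E
```

```text
time: 51.35
tool_pos: [0.43, 0.0033, 0.1419]
tool_rot: [[0.991, 0.136, -0.005], [0.136, -0.991, -0.001], [-0.005, -0.0, -1.0]]
wrist_force: [-0.2, -0.1, 0.2]
grip_width: 0.0522
finger_force: 0.0
time: 51.85
tool_pos: [0.4344, 0.0058, 0.1444]
tool_rot: [[0.99, 0.14, 0.0], [0.14, -0.99, -0.0], [0.0, 0.0, -1.0]]
wrist_force: [-0.0, 0.0, -0.3]
grip_width: 0.052
finger_force: 0.0
at [0.4344 0.0058 0.1444] tyang -81.95 | rz 0.001 shift [0.0099 0.0052 0.1404] tilt [ 0.0005 -0.0003] j7 -65.8 grip 0.052 0.0
brush 0.86 all [ 0.4463 -0.0026] [0.127 0.029] 8.0
brush 0.86 high [ 0.4463 -0.0022] [0.127 0.028] 8.2
[([0.448, -0.004, 0.002], 0.59)]
board_a 0.83 all [0.622  0.2465] [0.159 0.07 ] 6.6
board_a 0.83 high [0.614 0.243] [0.13  0.038] 0.9
board_a 0.64 all [0.6196 0.1716] [0.152 0.056] 0.4
board_a 0.64 high [0.6135 0.1713] [0.131 0.038] 1.6
board_a 0.61 all [0.6131 0.1027] [0.053 0.14 ] 89.6
board_a 0.61 high [0.6128 0.1037] [0.13  0.037] 0.8
board_a [([0.616, 0.244, 0.054], 0.93), ([0.614, 0.1, 0.05], 0.63), ([0.618, 0.169, 0.056], 0.6)]
cab_drawer0_handle [([0.429, -0.236, 0.042], 0.6)]
drawer_in [([0.568, -0.256, 0.024], 0.81)]
cab [([0.698, -0.272, 0.001], 0.92)]
```

View pics/w7.png

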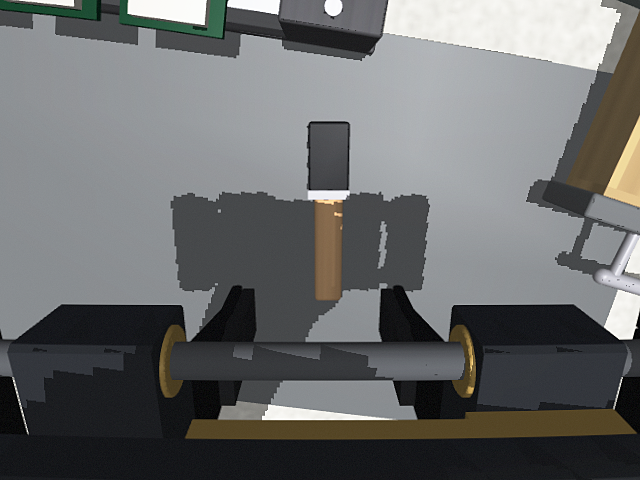

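The wrist view shows the brush at (328,210), handle toward the base, aligned with the fingers. Gripping it.

```bash
python3 -m pendant '[[[0.009,0.01,0.03],[0,0,0],0.6],[[0,0,0.04],[0,0,0],0.6],[[0,0,0.04],[0,0,0],0.6],[[0,0,0.02],[0,0,0],0.6],[[0,0,0.009],[0,0,0],0.6]]' ; python3 -m pendant '[[[0,0,0],[0,0,0],0.6],[[0,0,0],[0,0,0],0.6],[[0,0,0.001],[0,0,0],0],[[0,0,0],[0,0,0],0],[[0,0,0],[0,0,0],0]]' 30; python3 -m pendant '[[[0,0,0],[0,0,0],0],[[0,0,0],[0,0,0],0],[[0,0,0],[0,0,0],0],[[0,0,0],[0,0,0],0],[[0,0,0],[0,0,0],0]]'; python3 -m pendant '[[[0,0,-0.02],[0,0,0],0],[[0,0,-0.03],[0,0,0],0],[[0,0,-0.03],[0,0,0],0],[[0,0,-0.04],[0,0,0],0],[[0,0,-0.03],[0,0,0],0]]'
python3 - <<'E'
from h import *
import numpy as np
a=np.radians(-8.2); c=np.array([0.569,-0.2565])+(-0.027)*np.array([np.cos(a),np.sin(a)]); print(c)
plan(c[0],c[1],.15,-8.2)
E
```

```text
time: 52.8
tool_pos: [0.4429, -0.0039, 0.0034]
tool_rot: [[0.99, 0.138, -0.004], [0.138, -0.99, -0.001], [-0.004, 0.0, -1.0]]
wrist_force: [0.2, 0.0, -0.7]
grip_width: 0.0522
finger_force: 0.0
time: 53.3
tool_pos: [0.4445, -0.0033, 0.0048]
tool_rot: [[0.99, 0.139, 0.001], [0.139, -0.99, 0.001], [0.001, -0.0, -1.0]]
wrist_force: [0.5, 0.6, 0.5]
grip_width: 0.0354
finger_force: 0.0
time: 53.8
tool_pos: [0.4442, -0.0033, 0.0044]
tool_rot: [[0.99, 0.139, 0.0], [0.139, -0.99, 0.001], [0.0, -0.001, -1.0]]
wrist_force: [-1.4, 0.6, 4.5]
grip_width: 0.0197
finger_force: 30.0
time: 54.3
tool_pos: [0.4442, -0.0042, 0.1556]
tool_rot: [[0.991, 0.137, 0.001], [0.137, -0.991, -0.001], [0.001, 0.001, -1.0]]
wrist_force: [0.1, 0.9, -0.3]
grip_width: 0.0199
finger_force: 30.0
[ 0.54227604 -0.25264902]
at [ 0.4442 -0.0042  0.1556] tyang -82.11 | rz -1.29 shift [-0.2319  0.1325  0.0058] tilt [ 0.0006 -0.0006] j7 -64.6 grip 0.0199 30.0
```

```bash
python3 -m pendant '[[[0,0,0],[0,0,-0.129],0],[[0,0,0],[0,0,-0.129],0],[[0,0,0],[0,0,-0.129],0],[[0,0,0],[0,0,-0.129],0],[[0,0,0],[0,0,-0.129],0]]' >/dev/null; python3 -m pendant '[[[0,0,0],[0,0,-0.129],0],[[0,0,0],[0,0,-0.129],0],[[0,0,0],[0,0,-0.129],0],[[0,0,0],[0,0,-0.129],0],[[0,0,0],[0,0,-0.129],0]]' ; python3 -m pendant '[[[-0.022,0.012,0],[0,0,0],0],[[-0.03,0.017,0],[0,0,0],0],[[-0.03,0.017,0],[0,0,0],0],[[-0.03,0.017,0],[0,0,0],0],[[-0.03,0.017,0],[0,0,0],0]]' >/dev/null; python3 -m pendant '[[[-0.03,0.017,0],[0,0,0],0],[[-0.03,0.017,0],[0,0,0],0],[[-0.02,0.012,0],[0,0,0],0],[[-0.01,0.006,0],[0,0,0],0],[[0,0,0],[0,0,0],0]]'; python3 -m pendant '[[[0,0,0],[0,0,0],0],[[0,0,0],[0,0,0],0],[[0,0,0],[0,0,0],0],[[0,0,0],[0,0,0],0],[[0,0,0],[0,0,0],0]]' 35 >/dev/null
python3 - <<'E'
from h import *
plan(0.5423,-0.2526,.028,-8.2)
im,d,P=shot("wrist","w8.png")
for q in("drawer_in","brush","cab_drawer0_handle"):print(q,[(np.round(r["point"],3).tolist(),round(r["confidence"],2)) for r in pinpoint("wrist",q)])
E
```

```text
time: 55.3
tool_pos: [0.4437, -0.0038, 0.1538]
tool_rot: [[0.137, 0.991, -0.0], [0.991, -0.137, -0.0], [-0.0, -0.0, -1.0]]
wrist_force: [0.0, -0.3, -0.8]
grip_width: 0.0198
finger_force: 30.0
time: 56.3
tool_pos: [0.5416, -0.2533, 0.1538]
tool_rot: [[0.144, 0.99, -0.001], [0.99, -0.144, -0.001], [-0.001, -0.001, -1.0]]
wrist_force: [-0.0, -0.3, -0.6]
grip_width: 0.0194
finger_force: 30.0
at [ 0.542  -0.2513  0.1543] tyang -8.09 | rz 0.002 shift [-0.0013  0.0004  0.1263] tilt [0.0002 0.0004] j7 34.1 grip 0.02 35.0
drawer_in [([0.57, -0.259, 0.019], 0.77)]
brush [([0.545, -0.254, 0.152], 0.75)]
cab_drawer0_handle [([0.431, -0.235, 0.044], 0.82)]
```

View pics/w8.png

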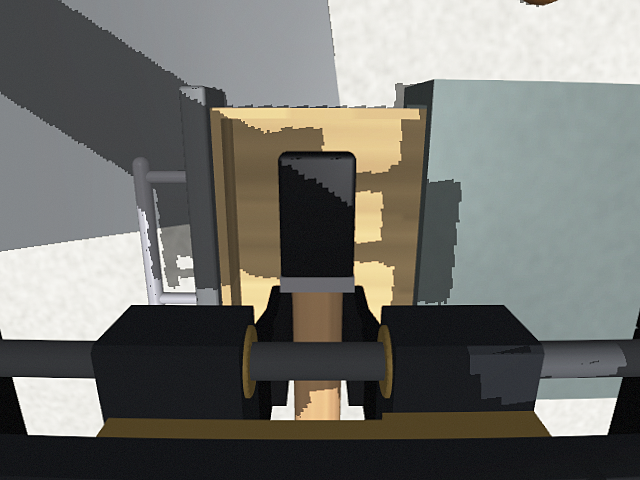

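The brush hangs over the open part of the drawer, its head at (317,215), clear of the walls. Lowering it in.

```bash
python3 -m pendant '[[[-0.003,0,0.03],[0,0,0],0],[[0,0,0.03],[0,0,0],0],[[0,0,0.03],[0,0,0],0],[[0,0,0.02],[0,0,0],0],[[0,0,0.01],[0,0,0],0]]'; python3 -m pendant '[[[0,0,0.004],[0,0,0],0],[[0,0,0],[0,0,0],0],[[0,0,0],[0,0,0],0],[[0,0,0],[0,0,0],0],[[0,0,0],[0,0,0],0]]'; python3 -m pendant '[[[0,0,0.001],[0,0,0],0],[[0,0,0],[0,0,0],0.5],[[0,0,0],[0,0,0],0.5],[[0,0,0],[0,0,0],0.5],[[0,0,0],[0,0,0],0.5]]';  python3 -m pendant '[[[0,0,-0.01],[0,0,0],0.5],[[0,0,-0.03],[0,0,0],0.5],[[0,0,-0.04],[0,0,0],0.5],[[0,0,-0.04],[0,0,0],0.5],[[0,0,-0.02],[0,0,0],0.5]]'
python3 - <<'E'
from h import *
im,d,P=seek("brush",lo=.02); print(np.percentile(P[150:280,290:350,2],[5,50,95]))
for q in("brush","cab_drawer0_handle"):print(q,[(np.round(r["point"],3).tolist(),round(r["confidence"],2)) for r in pinpoint("wrist",q)])
a=np.radians(-8.2); ux=np.array([np.cos(a),np.sin(a)])
for s in(-0.05,):
    c=np.array([.43,-.236])+s*ux; plan(c[0],c[1],.16,-8.2)
E
```

```text
time: 57.5
tool_pos: [0.5405, -0.2543, 0.0322]
tool_rot: [[0.142, 0.99, -0.003], [0.99, -0.142, 0.001], [0.001, -0.003, -1.0]]
wrist_force: [-0.2, 0.3, -1.0]
grip_width: 0.0196
finger_force: 35.0
time: 58.0
tool_pos: [0.5421, -0.255, 0.031]
tool_rot: [[0.141, 0.99, 0.001], [0.99, -0.141, -0.0], [-0.0, 0.002, -1.0]]
wrist_force: [-0.6, 0.0, -1.1]
grip_width: 0.0193
finger_force: 35.0
time: 58.5
tool_pos: [0.5415, -0.2549, 0.0292]
tool_rot: [[0.142, 0.99, 0.0], [0.99, -0.142, 0.0], [0.0, 0.0, -1.0]]
wrist_force: [0.1, -0.7, 0.1]
grip_width: 0.0406
finger_force: 0.0
time: 59.0
tool_pos: [0.5428, -0.2562, 0.1735]
tool_rot: [[0.142, 0.99, 0.005], [0.99, -0.142, -0.002], [-0.001, 0.005, -1.0]]
wrist_force: [-0.7, -0.1, -1.3]
grip_width: 0.0438
finger_force: 0.0
brush 0.56 all [ 0.5427 -0.2571] [0.134 0.028] 81.8
brush 0.56 high [ 0.5427 -0.2571] [0.134 0.028] 81.8
brush 0.24 all [ 0.7104 -0.1231] [0.002 0.014] 76.7
[0.02079362 0.03643671 0.03864072]
brush [([0.544, -0.256, 0.024], 0.7)]
cab_drawer0_handle [([0.426, -0.236, 0.043], 0.71)]
at [ 0.5414 -0.2546  0.1695] tyang -8.13 | rz 0.001 shift [ 0.0025 -0.163   0.0095] tilt [0.0007 0.0005] j7 33.8 grip 0.0433 0.0
```

The brush lies in the drawer at (0.543, −0.257). Next I'll close the fingers, go outside the handle and push.

```bash
python3 -m pendant '[[[0.0025,-0.02,0],[0,0,0],0],[[0,-0.03,0],[0,0,0],0],[[0,-0.03,0],[0,0,0],0],[[0,-0.03,0],[0,0,0],0],[[0,-0.03,0],[0,0,0],0]]' 10 >/dev/null; python3 -m pendant '[[[0,-0.018,0],[0,0,0],0],[[0,-0.005,0],[0,0,0],0],[[0,0,0],[0,0,0],0],[[0,0,0],[0,0,0],0],[[0,0,0],[0,0,0],0]]'; python3 -m pendant '[[[0,0,0.03],[0,0,0],0],[[0,0,0.04],[0,0,0],0],[[0,0,0.04],[0,0,0],0],[[0,0,0.02],[0,0,0],0],[[0,0,0.01],[0,0,0],0]]'; python3 -m pendant '[[[0,0.008,0],[0,0,0],0],[[0,0.008,0],[0,0,0],0],[[0,0.008,0],[0,0,0],0],[[0,0.008,0],[0,0,0],0],[[0,0.008,0],[0,0,0],0]]'; python3 -c "
from h import *
plan(0.554,-0.254,.03,-8.2)"
```

```text
time: 60.2
tool_pos: [0.3815, -0.2295, 0.1692]
tool_rot: [[0.141, 0.99, -0.0], [0.99, -0.141, -0.001], [-0.001, -0.0, -1.0]]
wrist_force: [0.1, -0.7, -0.7]
grip_width: 0.0005
finger_force: 0.0
time: 60.7
tool_pos: [0.3799, -0.2291, 0.027]
tool_rot: [[0.141, 0.99, -0.004], [0.99, -0.141, 0.001], [0.0, -0.004, -1.0]]
wrist_force: [0.5, -0.4, 0.8]
grip_width: 0.0005
finger_force: 0.0
time: 61.2
tool_pos: [0.4211, -0.235, 0.0298]
tool_rot: [[0.141, 0.99, 0.001], [0.99, -0.141, 0.0], [0.0, 0.001, -1.0]]
wrist_force: [-1.4, 0.3, 1.4]
grip_width: 0.0004
finger_force: 0.7
at [ 0.4211 -0.235   0.0298] tyang -8.1 | rz 0.002 shift [ 1.000e-04  1.343e-01 -1.000e-04] tilt [0.0007 0.0001] j7 46.5 grip 0.0004 0.7
```

```bash
python3 -m pendant '[[[0,0.01,0],[0,0,0],0],[[0,0.01,0],[0,0,0],0],[[0,0.01,0],[0,0,0],0],[[0,0.01,0],[0,0,0],0],[[0,0.01,0],[0,0,0],0]]'; python3 -m pendant '[[[0,0.01,0],[0,0,0],0],[[0,0.01,0],[0,0,0],0],[[0,0.01,0],[0,0,0],0],[[0,0.01,0],[0,0,0],0],[[0,0.01,0],[0,0,0],0]]'; python3 -m pendant '[[[0,0.005,0],[0,0,0],0],[[0,0.004,0],[0,0,0],0],[[0,0.003,0],[0,0,0],0],[[0,0,0],[0,0,0],0],[[0,0,0],[0,0,0],0]]'
python3 - <<'E'
from h import *
plan(0.554,-0.254,.03,-8.2); shot("top")
for q in("cab_drawer0_handle","cab"):print(q,[(np.round(r["point"],3).tolist(),round(r["confidence"],2)) for r in pinpoint("top",q)])
E
```

```text
time: 61.7
tool_pos: [0.4704, -0.2421, 0.0292]
tool_rot: [[0.141, 0.99, -0.0], [0.99, -0.141, 0.0], [0.0, -0.0, -1.0]]
wrist_force: [-1.4, 0.0, 1.2]
grip_width: 0.0005
finger_force: 0.7
time: 62.2
tool_pos: [0.5199, -0.2493, 0.0291]
tool_rot: [[0.142, 0.99, -0.0], [0.99, -0.142, -0.0], [-0.0, -0.0, -1.0]]
wrist_force: [-0.8, 0.1, 1.0]
grip_width: 0.0004
finger_force: 0.7
time: 62.7
tool_pos: [0.5311, -0.2507, 0.0292]
tool_rot: [[0.142, 0.99, 0.0], [0.99, -0.142, 0.0], [0.0, 0.0, -1.0]]
wrist_force: [-1.1, 1.2, -0.0]
grip_width: 0.0007
finger_force: 0.0
at [ 0.5311 -0.2507  0.0292] tyang -8.14 | rz 0.001 shift [ 0.      0.0231 -0.0008] tilt [0.0004 0.0001] j7 41.7 grip 0.0007 0.0
cab_drawer0_handle [([0.542, -0.255, 0.042], 0.89)]
cab [([0.696, -0.274, 0.004], 0.79)]
```

```bash
python3 -m pendant '[[[0,0.003,0],[0,0,0],0],[[0,0.003,0],[0,0,0],0],[[0,0.002,0],[0,0,0],0],[[0,0,0],[0,0,0],0],[[0,0,0],[0,0,0],0]]'; python3 -m pendant '[[[0,0.002,0],[0,0,0],0],[[0,0.001,0],[0,0,0],0],[[0,0.001,0],[0,0,0],0],[[0,0,0],[0,0,0],0],[[0,0,0],[0,0,0],0]]'; python3 -m pendant '[[[0,0.001,0],[0,0,0],0],[[0,0.001,0],[0,0,0],0],[[0,0.001,0],[0,0,0],0],[[0,0,0],[0,0,0],0],[[0,0,0],[0,0,0],0]]'
```

```text
time: 63.35
tool_pos: [0.5385, -0.2519, 0.0291]
tool_rot: [[0.142, 0.99, -0.001], [0.99, -0.142, 0.0], [0.0, -0.001, -1.0]]
wrist_force: [-2.7, 1.0, 1.0]
grip_width: 0.0007
finger_force: 1.2
time: 63.85
tool_pos: [0.5386, -0.2519, 0.0289]
tool_rot: [[0.143, 0.99, -0.007], [0.99, -0.142, 0.004], [0.003, -0.008, -1.0]]
wrist_force: [-10.6, 2.3, 8.8]
grip_width: 0.0005
finger_force: 5.5
time: 64.35
tool_pos: [0.5387, -0.2519, 0.0288]
tool_rot: [[0.143, 0.99, -0.013], [0.99, -0.143, 0.006], [0.005, -0.013, -1.0]]
wrist_force: [-17.0, 3.5, 14.1]
grip_width: 0.0005
finger_force: 8.7
```

The drawer met a hard stop with force rising to about 17 N. Backing off and inspecting everything.

```bash
python3 -m pendant '[[[0,-0.005,0],[0,0,0],0],[[0,-0.01,0],[0,0,0],0],[[0,-0.02,0],[0,0,0],0],[[0,-0.03,0],[0,0,0],0],[[0,-0.02,0],[0,0,0],0]]'; python3 -m pendant '[[[0,0,-0.03],[0,0,0],0],[[0,0,-0.04],[0,0,0],0],[[0,0,-0.05],[0,0,0],0],[[0,0,-0.05],[0,0,0],0],[[0,-0.02,-0.03],[0,0,0],0]]'; python3 -m pendant '[[[0,0,0],[0,0,0],0.3],[[0,0,0],[0,0,0],0.3],[[0,0,0],[0,0,0],0.3],[[0,0,0],[0,0,0],0.3],[[0,0,0],[0,0,0],0.3]]'
python3 - <<'E'
from h import *
st()
for n in("top","scene"):
    im,d,P=seek("board_a",n=n,f=n+"9.png",lo=.07,k=3)
    for q in("board_a","cab_drawer0_handle","cab","rail_mid"):print(q,[(np.round(r["point"],3).tolist(),round(r["confidence"],2)) for r in pinpoint(n,q)])
    for y0 in(.328,.013):
        m=(P[...,2]>.1)&(P[...,2]<.118)&(np.hypot(P[...,0]-.615,P[...,1]-y0)<.03); p=P[m]
        if len(p)>8: print("bar",y0,len(p),cv2.minAreaRect(p[:,:2].astype(np.float32)))
    # heat sinks
    for y0 in(.1,.17,.24):
        m=(P[...,2]>.078)&(P[...,2]<.096)&(abs(P[...,0]-.615)<.04)&(abs(P[...,1]-y0)<.034); p=P[m]; print("sink",y0,cv2.minAreaRect(p[:,:2].astype(np.float32)),np.median(p[:,2]))
E
```

```text
time: 64.85
tool_pos: [0.4605, -0.2408, 0.0292]
tool_rot: [[0.142, 0.99, 0.001], [0.99, -0.142, -0.0], [-0.0, 0.001, -1.0]]
wrist_force: [0.5, -0.3, 0.1]
grip_width: 0.0004
finger_force: 0.0
time: 65.35
tool_pos: [0.4456, -0.2392, 0.2332]
tool_rot: [[0.14, 0.99, 0.008], [0.99, -0.14, -0.004], [-0.003, 0.008, -1.0]]
wrist_force: [-0.3, 0.9, -0.1]
grip_width: 0.0007
finger_force: 0.0
time: 65.85
tool_pos: [0.4418, -0.2379, 0.2281]
tool_rot: [[0.141, 0.99, -0.002], [0.99, -0.141, -0.0], [-0.0, -0.002, -1.0]]
wrist_force: [-0.0, -0.1, 0.0]
grip_width: 0.0246
finger_force: 0.0
t 65.85 tcp [ 0.4418 -0.2379  0.2281] grip 0.024632828599339945 0.0
board_a 0.81 all [0.6146 0.2449] [0.141 0.061] 1.5
board_a 0.81 high [0.6139 0.243 ] [0.13  0.038] 0.6
board_a 0.67 all [0.6137 0.1765] [0.14 0.07] 0.1
board_a 0.67 high [0.6136 0.1713] [0.131 0.038] 1.8
board_a 0.61 all [0.6129 0.1025] [0.14  0.052] 0.1
board_a 0.61 high [0.6127 0.102 ] [0.037 0.129] 89.3
board_a [([0.615, 0.102, 0.051], 0.92), ([0.618, 0.17, 0.057], 0.89), ([0.613, 0.241, 0.053], 0.81)]
cab_drawer0_handle [([0.552, -0.254, 0.043],
[... 1238 characters left out ...]
.057], 0.65), ([0.616, 0.012, 0.102], 0.45)]
bar 0.328 125 ((0.617896318435669, 0.3269825875759125), (0.04316183179616928, 0.014915299601852894), 22.36273956298828)
bar 0.013 101 ((0.6149235367774963, 0.01279245875775814), (0.04108505696058273, 0.013728100806474686), 18.94375991821289)
sink 0.1 ((0.6142638325691223, 0.10050296038389206), (0.03685871884226799, 0.04057566076517105), 89.83148193359375) 0.08508726125908628
sink 0.17 ((0.6154038310050964, 0.16999879479408264), (0.03951510041952133, 0.037318769842386246), 0.18842211365699768) 0.08511181032859982
sink 0.24 ((0.6148309111595154, 0.24136307835578918), (0.04074179381132126, 0.036286864429712296), 2.663738489151001) 0.08600112319392239
```

View pics/top9.png

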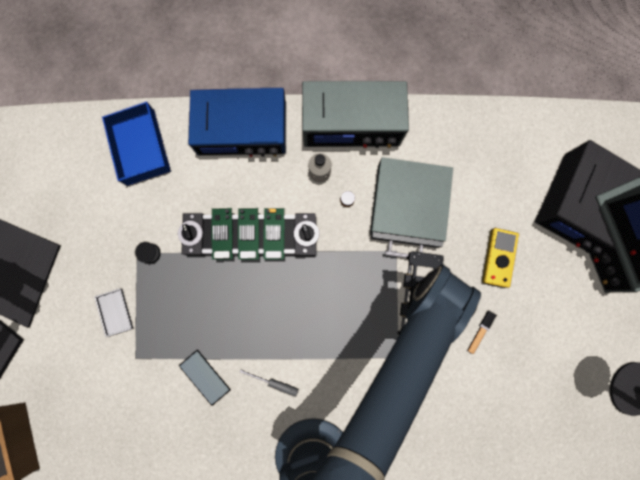

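View pics/scene9.png

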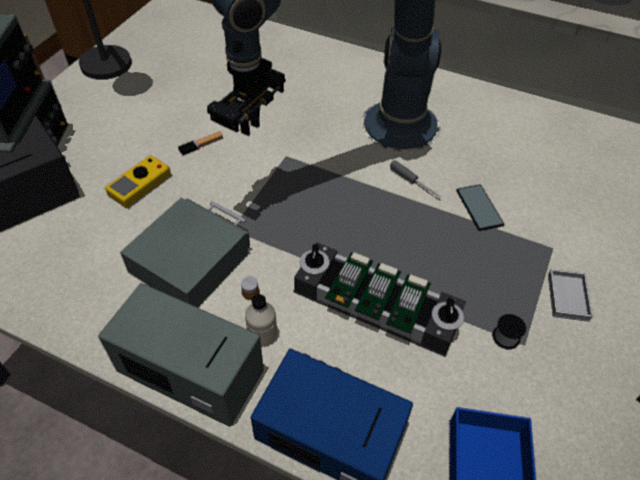

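Both views show the three boards square on the rails, both knob bars at their end stops, and the drawer shut. The handle is at (410,250) in the top view, 0.146 m from the cabinet centre against the 0.145 m expected. The bystanders are where they were.

```bash
python3 -c "
from bench import hand_in
print(hand_in())"
```

```text
the job is handed in; nothing more can be done
None
```

I handed the job in at about 66 s of robot time, with no verdict returned: final images show the three boards square on the rails, both knobs at their stops, the drawer home with the brush put in it, and bystanders in place.

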